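# Prop the tester hood open and put the lens barrel back in its stand

### The arm

A 6-joint arm with a two-finger parallel gripper is mounted at the origin on the work surface. World frame = base frame: x ahead of the robot, y to its left, z up, the work surface at z = 0. Lengths are in m, angles in rad, forces in N, time in s.
With the tool pointing down it reaches from about 0.35 to 0.975 m from the base axis. Payload 17.4 kg.
Tool frame: the origin (TCP) lies at the very end of the fingers, on their centre line; the grasp point (between the pads) lies 19 mm behind it (env.pinch_z is the distance from the TCP to the grasp point, in m); z points along the fingers, y is the line along which they close (so a half turn about z gives the same grasp; the last joint's range is limited). The gripper opens to 85 mm and grips with 20 to 120 N. Pads are 22 mm wide; open, the fingers measure 114 mm over their backs; the gripper's body (76 mm by 85 mm) begins 54 mm behind the grasp point. The pads swing forward as they close: fully open they stand 13 mm farther back than shut.
Start: joints at [-1.367, 0.116, 1.442, -0, 1.584, -0.038], TCP at [0.162, -0.655, 0.231] pointing down, gripper open.
Joint ranges: [-2.83, 2.83], [-0.83, 2.19], [0.07, 2.5], [-1.14, 4.28], [0.01, 3], [-2.97, 2.97]. Speed limits (rad/s): [1.89, 1.89, 2.22, 3.14, 3.14, 3.14].

### API

Orientations are given as a unit quaternion [w, x, y, z].
In Python, from rig import telemetry, imaging, finish_job, env gives the robot as it stands. The module is installed in compiled form; this text tells all that it offers.
- The arm moves only by the tool servo_tool, never from a script. Its argument "series" is a list of rows, each an object with "delta_pos": the shift along the tool's x, y, z each as a share of 0.025 m, from -1 to 1, a list of three; "spin": the turn about the tool's z as a share of 10 degrees, from -1 to 1; "claw": the opening, from 0 (shut) to 1 (fully open). A call has 1 to 12 rows; each row shifts and turns the commanded pose from where the row before left it, along the tool's axes as they then stand; what a row does not reach is not made up. A row lasts 1/8 s, in which the tool goes at most 62.5 mm and 10.7 degrees, less where a joint would pass 70% of its speed; a pose out of reach is approached as far as the arm can. A call with a number of a shift or a turn outside -1 to 1 is refused whole. A call with a gripper value outside its range is refused whole. The fingers move at their own pace and stop on an object; "newtons" is the grip in N (left out, the last holds). Time passes only in rows, so rows that do not move let the fingers close. It gives the time, the measured TCP pose, the force, the opening and the grip force at its end, in the units of the state.
- telemetry.get_state(): the state, without advancing time (a new reading comes with each control period).
- imaging.capture(name): name is "side" or "top"; returns the picture (480x640x3 uint8, blue, green, red); there is no depth.
- imaging.calibration(name): a dict with "mtx" (3x3 intrinsics, pixels), "R" (3x3) and "t" (3): a world point X has camera coordinates R X + t. Camera axes: x right, y down, z forward; pixel columns grow to the right and rows downward; lengths in m; the calibration is good to about 2 mm. A picture is of the moment at which its call begins. calibration takes no time and is no camera call.
- finish_job(): hands the job in; it is judged then, once.
The state is a dict: "clock": time; "joint_pos": joint angles; "qd": joint speeds; "joint_efforts": joint torques, N m; "tool_pos": TCP position; "eef_rot": TCP orientation; "contact_force": force on the tool from outside, world axes, zero at the start; "moment": the same for the moment, N m; "gripper_width": finger opening in m; "grasp_force": force on a finger pad.
Only numpy, scipy, OpenCV 4.12 (cv2) and the standard library are available. Lean on these libraries where they do the work, as an engineer would, in place of code of your own. Each camera call takes 0.05 s, during which the arm holds its last target. There are 200 camera calls.

### The job

Raise the clear hood of the lens tester by its orange handle until it stays up, swing the red-sleeved prop rod up, and lower the hood so that the rod's ball sits in the yellow socket and holds the hood open. Then lift the yellow-banded barrel out from under the propped hood and lay it properly in the saddles of the yellow stand without dropping it. Leave the rod propping the hood, and leave the red barrel, blower, tape and cup where they are.

Things in the scene. Friction and masses are not known exactly. Their poses are not given: they have to be found in the camera images.
- tester: grey bench-top lens-barrel tester, an open-topped low metal case 205 x 164 mm (x by y), fixed to the bench. Origin: underside centre. Its x axis points from its front (handle side, towards the robot) to its back (hinge side), y to its left (the prop's side), z up. Side walls 72 mm high, low front wall 34 mm high, floor 12 mm thick. All offsets in mm below called 'tester frame' are along these axes
- hood (a joint): angle of the clear flat hood (200 x 164 mm, 10 mm thick aluminium frame, about 0.8 kg) about its hinge at the back top edge (line along tester y through hood_hinge): 0 = closed and level, grows as the front edge is lifted, stop at 1.45 rad. A stiff hinge: let go above about 1.25 rad it stays where it is; below about 1.1 rad it sinks shut by itself. On its prop it rests at 0.91 rad. About 6 N at the handle lifts it
- hood_hinge (a point): middle of the hood's hinge line, 100 mm behind the tester's centre and 80 mm up
- hood_handle (a point): centre of the orange round handle bar (14 mm diameter, 104 mm long along tester y, clear middle 78 mm between its two arms) 255 mm from the hinge line; 44 mm clear of the hood's front edge; it can turn in a pinching grip
- prop (a joint): angle of the prop rod about its pivot (axis along tester y): 0 = lying level, pointing to tester +x (back) beside the tester's left wall, grows as its tip is swung up and towards the robot. Stop at 1.19 rad; seated in the socket it stands at 1.15 rad (any angle from about 1.10 up to the stop is caught by the socket when the hood is lowered). A slightly stiff pivot: it stays where it is left. At most 0.2 at the start
- prop_pivot (a point): pivot of the prop rod, tester frame (-95, 145, 55)
- prop_grip (a point): centre of the red grip sleeve of the prop (16 mm diameter, 60 mm long along the rod), 105 mm from the pivot; 55 mm clear of the tester's wall
- prop_tip (a point): centre of the yellow ball (16 mm diameter) at the prop's free end, 181 mm from the pivot; the rod is 10 mm thick
- socket (a point): seat point of the socket: where the ball's centre lies when seated. The socket is a yellow V of two plates (34 mm long, mouth 48 mm wide) under a bracket on the hood's left side, opening downwards, 185 mm from the hinge line and in the plane in which the prop swings
- barrel_center (a point): centre of the loose black lens barrel with yellow bands (cylinder 44 mm diameter, 110 mm long, about 0.25 kg; its x axis runs along its length). At the start it lies in the tester, under the hood, along tester x on two V saddles about 25 mm in front of the tester's middle, its axis 55 mm above the bench; saddles 18 mm wide at 38 mm either side of the middle (58 mm free between them)
- yellow_slot (a point): the yellow storage stand: the point where the centre of the barrel lies when stored. x axis along the stand, which is where the barrel's length must lie. Two yellow V saddles (18 mm wide, 38 mm either side of the middle; their upper ends are 9 mm below the barrel's axis) on a fixed 166 x 80 mm board, point 50 mm above the board's underside (54 mm above the bench); a yellow label plate, top 8 mm above the axis height, stands at its +x end, 80 mm from the middle
- blue_slot (a point): the same point of the blue stand, empty, otherwise alike; not for this barrel. The three stands lie side by side 95 mm apart
- red_slot (a point): the same point of the red stand, alike, which holds the red-banded barrel
- spare_center (a point): centre of the red-banded barrel, same size, lying in the red stand; leave it there
- blower: teal rubber dust blower standing upright, 68 mm diameter, 120 mm high, origin under its centre; bystander
- tape: roll of tape lying flat, 96 mm diameter, 24 mm high, origin under its centre; bystander
- cup: black cup, 72 mm diameter, 80 mm high, origin under its centre; bystander
There are look-alikes about, which are no part of the job. Leave any purple look-alike of the part that bears yellow_slot alone.

How it is judged:
By the outcome, as a careful person would: the job done as asked, in the order asked, and still so for the second after the job is handed in, with the robot touching nothing.
It also fails if it takes over 69 s, if anything falls off the work surface, if the arm or the gripper's body presses on something with over 40 N, if the wrist force passes 120 N, or if a joint passes its speed limit or range.

## Working session

There is one attempt and no reset: what is moved stays moved. The work goes in short steps, Python scripts to look and compute and a tool call to move; the robot and the scene stay as the last step left them, time stands still between calls to the robot, and variables do not carry over. Pictures are saved under pics/ and viewed, at most 10 in all, crops included, and the job is handed in when it is done.

Besides the shell and the picture viewer there is one more tool, called after ">>>" by a JSON object that holds its "op" and its "data", one argument or row to a line. servo_tool: Moves the arm, as the interface text tells. Its arguments: {"type":"object","properties":{"series":{"type":"array","items":{"type":"object","properties":{"delta_pos":{"type":"array","items":{"type":"number"}},"spin":{"type":"number"},"claw":{"type":"number"}}}},"newtons":{"type":"number"}},"required":["series"]}

```bash
mkdir -p pics
python3 - <<'E'
from rig import telemetry, imaging, env
import cv2
for n in ("top","side"):
    cv2.imwrite(f"pics/{n}0.png",imaging.capture(n)); print(n,imaging.calibration(n))
s=telemetry.get_state()
print(s, env.pinch_z)
E
```

```text
top {'mtx': array([[569.91518414,   0.        , 317.80402873],
       [  0.        , 569.91518414, 243.27697555],
       [  0.        ,   0.        ,   1.        ]]), 'R': array([[-0.01778163, -0.99983849,  0.00260861],
       [-0.99701608,  0.0175353 , -0.07517612],
       [ 0.07511824, -0.00393758, -0.99716686]]), 't': array([-0.05055537,  0.50234074,  1.54101412])}
side {'mtx': array([[503.57891153,   0.        , 320.02646569],
       [  0.        , 503.57891153, 240.79685215],
       [  0.        ,   0.        ,   1.        ]]), 'R': array([[-0.9715608 , -0.23676201,  0.00365517],
       [-0.14044435,  0.56375271, -0.8139154 ],
       [ 0.19064363, -0.79128164, -0.58097192]]), 't': array([0.50547601, 0.18374624, 1.2367521 ])}
{'clock': 0.1, 'joint_pos': array([-1.36679574e+00,  1.16427321e-01,  1.44221087e+00, -1.76617094e-06,
        1.58398059e+00, -3.78108647e-02]), 'qd': array([ 0.00085697, -0.00142713, -0.00107304,  0.00044791, -0.00061619,
       -0.00125394]), 'joint_efforts': array([ 2.51013051e-03, -7.33670926e+01, -6.33789110e+01, -8.04450769e-05,
        5.19388428e-03, -1.42755631e-06]), 'tool_pos': array([ 0.1615858 , -0.65519813,  0.2306355 ]), 'eef_rot': array([-5.11220806e-04,  9.92699673e-01,  1.20611345e-01, -4.34639361e-05]), 'contact_force': array([-0.36051839,  0.04877573,  0.2023956 ]), 'moment': array([-0.00258195, -0.00227212,  0.02262218]), 'grasp_force': 0.0, 'gripper_width': 0.08527204719793519} 0.0187
```

View pics/top0.png

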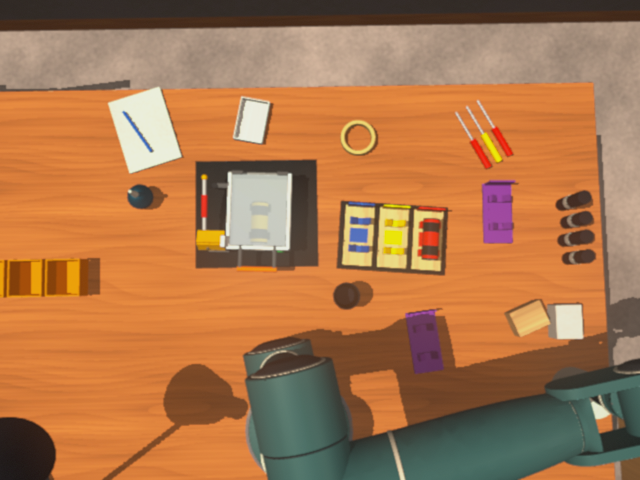

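View pics/side0.png

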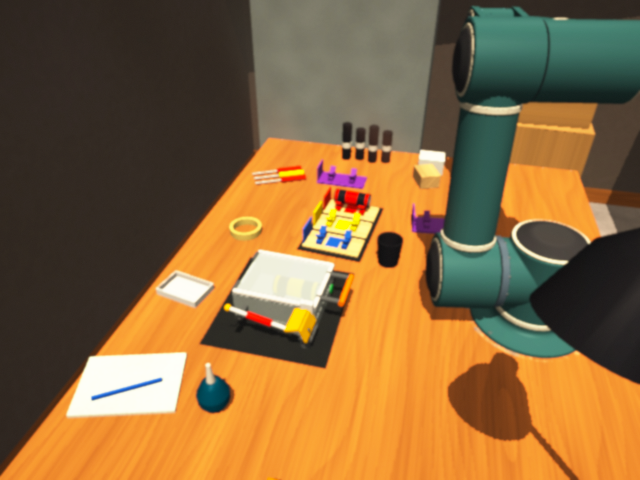

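Top view: tester around (260,210) with the handle at (257,268), the prop's red sleeve at (204,205), the stands at (395,238) with yellow in the middle, the cup at (346,295), the blower at (140,196) and the tape at (358,137). I'll enlarge the working area.

Run:
```python
import cv2
a=cv2.imread("pics/top0.png")[150:285,185:335]
b=cv2.imread("pics/top0.png")[190:285,330:455]
a=cv2.resize(a,None,fx=4,fy=4,interpolation=cv2.INTER_CUBIC);cv2.imwrite("pics/a.png",cv2.resize(a,(600,540)))
cv2.imwrite("pics/b.png",cv2.resize(b,None,fx=6,fy=6,interpolation=cv2.INTER_CUBIC))
```

```text
(no output)
```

View pics/a.png

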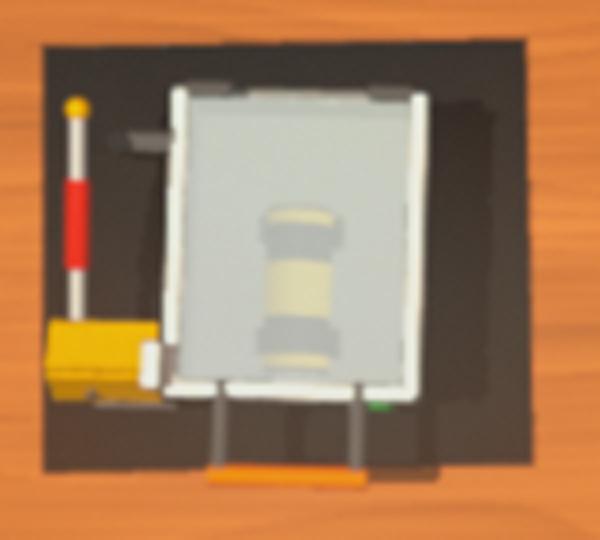

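View pics/b.png

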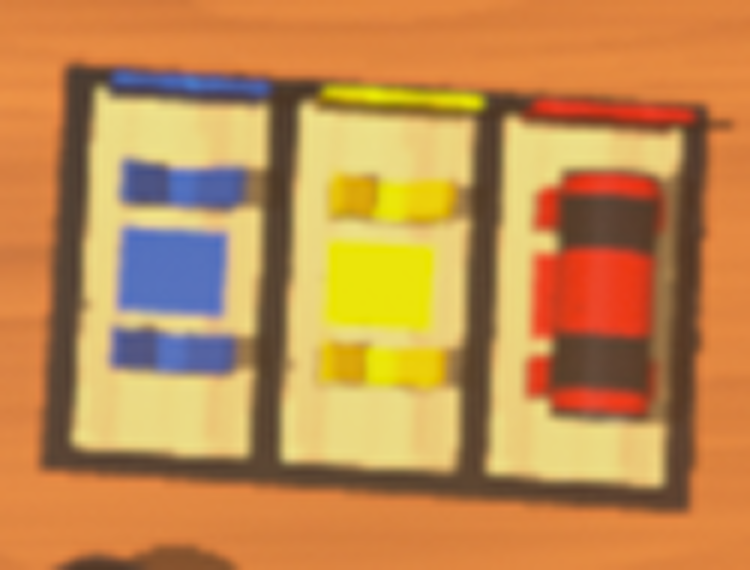

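Crop a (4x, offset 185,150): handle ends (207,473) and (367,478); sleeve centre (77,225); ball (77,107); barrel band centre (299,288). Crop b (6x, offset 330,190): yellow saddles centred at (393,199) and (384,366); red barrel at (607,293).

```bash
cat > h.py <<'E'
import numpy as np
from rig import imaging
def ray(n,p,z):
    "world point at height z seen at pixel p"
    c=imaging.calibration(n); o=-c["R"].T@c["t"]; d=c["R"].T@np.linalg.solve(c["mtx"],[*p,1])
    return o+d*(z-o[2])/d[2]
def proj(n,X):
    c=imaging.calibration(n); v=c["mtx"]@(c["R"]@np.array(X)+c["t"]); return v[:2]/v[2]
E
python3 - <<'E'
from h import *
np.set_printoptions(precision=4,suppress=True)
A=lambda u,v,z: ray("top",(185+u/4-.4,150+v/4-.4),z)
B=lambda u,v,z: ray("top",(330+u/6-.4,190+v/6-.4),z)
for n,p in dict(hL=(207,473,.08),hR=(367,478,.08),bl=(172,88,.085),br=(428,93,.085),fr=(415,400,.085),fl=(165,393,.085),tip=(77,107,.055),grip=(77,225,.055),barF=(300,210,.055),barN=(297,366,.055)).items(): print(n,A(*p))
for n,p in dict(yf=(393,199,.045),yn=(384,366,.045),yc=(379,286,.025),rf=(612,175,.054),rn=(602,410,.054),bluef=(184,185,.045),bluen=(174,350,.045),ytag=(402,96,.062),c1=(70,65,.005),c2=(707,105,.005),c3=(688,510,.005),c4=(42,468,.005)).items(): print(n,B(*p))
for n,p,z in (("cup",(346,295),.08),("blower",(140,196),.06),("tape",(358,137),.02)): print(n,ray("top",p,z))
E
```

```text
hL [0.436  0.1554 0.08  ]
hR [0.4308 0.0506 0.08  ]
bl [0.6907 0.176  0.085 ]
br [0.6844 0.0068 0.085 ]
fr [0.4811 0.0182 0.085 ]
fl [0.4886 0.1818 0.085 ]
tip [0.685  0.2447 0.055 ]
grip [0.6048 0.2449 0.055 ]
barF [0.6124 0.0952 0.055 ]
barN [0.5073 0.0982 0.055 ]
yf [ 0.5513 -0.269   0.045 ]
yn [ 0.4761 -0.2628  0.045 ]
yc [ 0.5138 -0.2643  0.025 ]
rf [ 0.5594 -0.366   0.054 ]
rn [ 0.4542 -0.3581  0.054 ]
bluef [ 0.5592 -0.1751  0.045 ]
bluen [ 0.4849 -0.1688  0.045 ]
ytag [ 0.5955 -0.2719  0.062 ]
c1 [ 0.6206 -0.1268  0.005 ]
c2 [ 0.5968 -0.4212  0.005 ]
c3 [ 0.4099 -0.4059  0.005 ]
c4 [ 0.4344 -0.11    0.005 ]
cup [ 0.36   -0.1304  0.08  ]
blower [0.6337 0.4148 0.06  ]
tape [ 0.795  -0.1762  0.02  ]
```

```bash
cat > plan.py <<'E'
import numpy as np
from rig import telemetry
def yaw(q): w,x,y,z=q; return 2*np.arctan2(y,x)
def plan(wps, step=.0245, sp=9.5):
    "wps: list of (tcp xyz, tool yaw); prints [dx,dy,dz,spin] rows"
    s=telemetry.get_state(); p=np.array(s["tool_pos"]); f=yaw(s["eef_rot"]); f=(f+np.pi)%(2*np.pi)-np.pi; k=0
    print("from",p.round(4),"yaw",round(f,3),"t",s["clock"])
    for q,g in wps:
        q=np.array(q,float); df=(g-f+np.pi)%(2*np.pi)-np.pi
        n=max(1,int(np.ceil(max(np.linalg.norm(q-p)/step,abs(np.degrees(df))/sp))))
        d=(q-p)/n
        for i in range(n):
            a=f+df*i/n; c,t=np.cos(a),np.sin(a)
            r=np.array([c*d[0]+t*d[1], t*d[0]-c*d[1], -d[2]])/.025
            k+=1; print(k,r.round(2).tolist(),round(-np.degrees(df)/n/10,2))
        p,f=q,f+df; print("--",q)
E
python3 -c "
from plan import *
plan([((.433,.103,.21),1.529)])"
```

```text
from [ 0.1616 -0.6552  0.2306] yaw 0.242 t 0.1
1 [0.54, -0.81, 0.03] -0.22
2 [0.57, -0.79, 0.03] -0.22
3 [0.6, -0.77, 0.03] -0.22
4 [0.63, -0.74, 0.03] -0.22
5 [0.66, -0.72, 0.03] -0.22
6 [0.69, -0.69, 0.03] -0.22
7 [0.71, -0.67, 0.03] -0.22
8 [0.74, -0.64, 0.03] -0.22
9 [0.76, -0.61, 0.03] -0.22
10 [0.79, -0.58, 0.03] -0.22
11 [0.81, -0.55, 0.03] -0.22
12 [0.83, -0.52, 0.03] -0.22
13 [0.85, -0.48, 0.03] -0.22
14 [0.87, -0.45, 0.03] -0.22
15 [0.88, -0.42, 0.03] -0.22
16 [0.9, -0.38, 0.03] -0.22
17 [0.91, -0.34, 0.03] -0.22
18 [0.93, -0.31, 0.03] -0.22
19 [0.94, -0.27, 0.03] -0.22
20 [0.95, -0.24, 0.03] -0.22
21 [0.96, -0.2, 0.03] -0.22
22 [0.96, -0.16, 0.03] -0.22
23 [0.97, -0.12, 0.03] -0.22
24 [0.97, -0.09, 0.03] -0.22
25 [0.97, -0.05, 0.03] -0.22
26 [0.98, -0.01, 0.03] -0.22
27 [0.98, 0.03, 0.03] -0.22
28 [0.97, 0.07, 0.03] -0.22
29 [0.97, 0.1, 0.03] -0.22
30 [0.97, 0.14, 0.03] -0.22
31 [0.96, 0.18, 0.03] -0.22
32 [0.95, 0.22, 0.03] -0.22
33 [0.94, 0.25, 0.03] -0.22
-- [0.433 0.103 0.21 ]
```

>>> {"op": "servo_tool", "data": {
  "series": [
    {"delta_pos": [0.54, -0.81, 0.03], "spin": -0.22, "claw": 1},
    {"delta_pos": [0.57, -0.79, 0.03], "spin": -0.22, "claw": 1},
    {"delta_pos": [0.6, -0.77, 0.03], "spin": -0.22, "claw": 1},
    {"delta_pos": [0.63, -0.74, 0.03], "spin": -0.22, "claw": 1},
    {"delta_pos": [0.66, -0.72, 0.03], "spin": -0.22, "claw": 1},
    {"delta_pos": [0.69, -0.69, 0.03], "spin": -0.22, "claw": 1},
    {"delta_pos": [0.71, -0.67, 0.03], "spin": -0.22, "claw": 1},
    {"delta_pos": [0.74, -0.64, 0.03], "spin": -0.22, "claw": 1},
    {"delta_pos": [0.76, -0.61, 0.03], "spin": -0.22, "claw": 1},
    {"delta_pos": [0.79, -0.58, 0.03], "spin": -0.22, "claw": 1},
    {"delta_pos": [0.81, -0.55, 0.03], "spin": -0.22, "claw": 1},
    {"delta_pos": [0.83, -0.52, 0.03], "spin": -0.22, "claw": 1}
  ]
}}

```text
clock: 1.6
tool_pos: [0.2615, -0.3787, 0.2221]
eef_rot: [-0.0, 0.939, 0.345, 0.0]
contact_force: [0.3, -0.8, -0.6]
gripper_width: 0.0854
grasp_force: 0.0
```

>>> {"op": "servo_tool", "data": {
  "series": [
    {"delta_pos": [0.85, -0.48, 0.03], "spin": -0.22, "claw": 1},
    {"delta_pos": [0.87, -0.45, 0.03], "spin": -0.22, "claw": 1},
    {"delta_pos": [0.88, -0.42, 0.03], "spin": -0.22, "claw": 1},
    {"delta_pos": [0.9, -0.38, 0.03], "spin": -0.22, "claw": 1},
    {"delta_pos": [0.91, -0.34, 0.03], "spin": -0.22, "claw": 1},
    {"delta_pos": [0.93, -0.31, 0.03], "spin": -0.22, "claw": 1},
    {"delta_pos": [0.94, -0.27, 0.03], "spin": -0.22, "claw": 1},
    {"delta_pos": [0.95, -0.24, 0.03], "spin": -0.22, "claw": 1},
    {"delta_pos": [0.96, -0.2, 0.03], "spin": -0.22, "claw": 1},
    {"delta_pos": [0.96, -0.16, 0.03], "spin": -0.22, "claw": 1},
    {"delta_pos": [0.97, -0.12, 0.03], "spin": -0.22, "claw": 1},
    {"delta_pos": [0.97, -0.09, 0.03], "spin": -0.22, "claw": 1}
  ]
}}

```text
clock: 3.1
tool_pos: [0.3629, -0.104, 0.2132]
eef_rot: [0.0, 0.835, 0.55, 0.0]
contact_force: [1.2, 0.5, -0.3]
gripper_width: 0.085
grasp_force: 0.0
```

>>> {"op": "servo_tool", "data": {
  "series": [
    {"delta_pos": [0.97, -0.05, 0.03], "spin": -0.22, "claw": 1},
    {"delta_pos": [0.98, -0.01, 0.03], "spin": -0.22, "claw": 1},
    {"delta_pos": [0.98, 0.03, 0.03], "spin": -0.22, "claw": 1},
    {"delta_pos": [0.97, 0.07, 0.03], "spin": -0.22, "claw": 1},
    {"delta_pos": [0.97, 0.1, 0.03], "spin": -0.22, "claw": 1},
    {"delta_pos": [0.97, 0.14, 0.03], "spin": -0.22, "claw": 1},
    {"delta_pos": [0.96, 0.18, 0.03], "spin": -0.22, "claw": 0.6},
    {"delta_pos": [0.95, 0.22, 0.03], "spin": -0.22, "claw": 0.6},
    {"delta_pos": [0.94, 0.25, 0.03], "spin": -0.22, "claw": 0.6}
  ]
}}

```text
clock: 4.22
tool_pos: [0.4403, 0.1015, 0.2064]
eef_rot: [-0.0, 0.728, 0.686, -0.0]
contact_force: [0.8, -0.6, -0.2]
gripper_width: 0.0513
grasp_force: 0.0
```

Run:
```python
from h import *
from plan import *
import cv2
im=imaging.capture("side"); cv2.imwrite("pics/s1full.png",im)
cv2.imwrite("pics/s1.png",cv2.resize(im[60:400,180:560],None,fx=2,fy=1.7647*1,interpolation=cv2.INTER_CUBIC)[:600])
s=telemetry.get_state(); print(s["joint_pos"].round(3),s["gripper_width"])
# IK fit: wrist height guesses
plan([((.433,.103,.061),1.529)])
for l in (.2,.25,.3): print(l,proj("side",s["tool_pos"]+[0,0,l]))
```

```text
[ 1.730e-01 -3.780e-01  1.929e+00  1.000e-03  1.591e+00  2.300e-01] 0.05172643547257303
from [0.4408 0.1032 0.2061] yaw 1.514 t 4.275
1 [-0.0, -0.05, 0.97] -0.01
2 [-0.0, -0.05, 0.97] -0.01
3 [-0.0, -0.05, 0.97] -0.01
4 [-0.0, -0.05, 0.97] -0.01
5 [-0.0, -0.05, 0.97] -0.01
6 [-0.0, -0.05, 0.97] -0.01
-- [0.433 0.103 0.061]
0.2 [347.26325967 165.23586319]
0.25 [348.16995877 141.94435854]
0.3 [349.1323968  117.22101891]
```

View pics/s1.png

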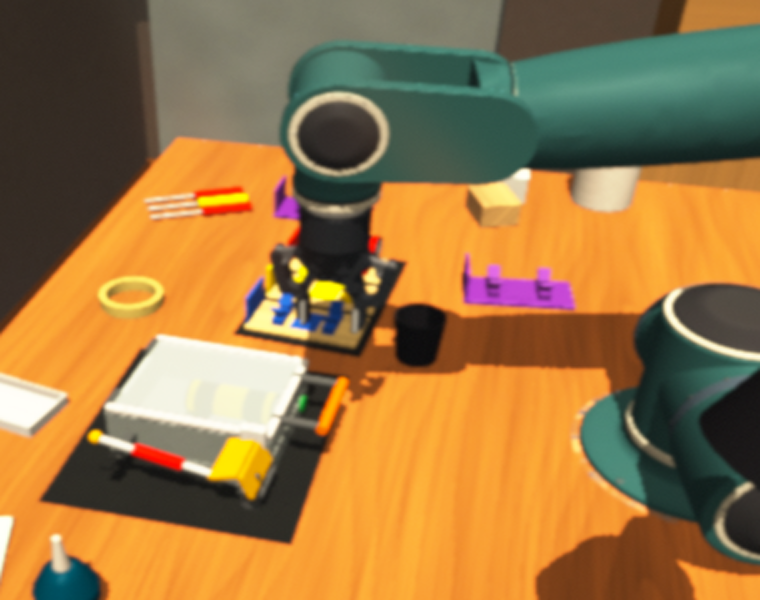

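Side view: the wrist centre (crop (338,133)) is about 0.26 m above the TCP with a radius of about 50 mm. The hood is closed, and the gripper is above and in front of the handle at (333,405). Now I go down on the handle with a narrower opening.

>>> {"op": "servo_tool", "data": {
  "series": [
    {"delta_pos": [0, -0.06, 0.97], "spin": -0.01, "claw": 0.42},
    {"delta_pos": [0, -0.06, 0.97], "spin": -0.01, "claw": 0.42},
    {"delta_pos": [0, -0.06, 0.97], "spin": -0.01, "claw": 0.42},
    {"delta_pos": [0, -0.06, 0.97], "spin": -0.02, "claw": 0.42},
    {"delta_pos": [0, -0.05, 0.97], "spin": -0.02, "claw": 0.42},
    {"delta_pos": [0, -0.05, 0.95], "spin": -0.02, "claw": 0.42},
    {"delta_pos": [0, 0, 0], "spin": 0, "claw": 0},
    {"delta_pos": [0, 0, 0], "spin": 0, "claw": 0},
    {"delta_pos": [0, 0, 0], "spin": 0, "claw": 0}
  ],
  "newtons": 50
}}

```text
clock: 5.4
tool_pos: [0.433, 0.1008, 0.0629]
eef_rot: [0.001, 0.723, 0.691, 0.001]
contact_force: [9.7, -2.7, -6.6]
gripper_width: 0.0124
grasp_force: 48.8
```

Run:
```python
from plan import *
s=telemetry.get_state(); print(s["tool_pos"],yaw(s["eef_rot"]),s["gripper_width"],s["grasp_force"],s["contact_force"])
psi=-.042; u=np.array([np.cos(psi),np.sin(psi)])
g=s["tool_pos"]+[0,0,.0187]; hinge=g[:2]+.255*u
print("grasp",g,"hinge",hinge)
w=[]
for th in np.arange(.1,1.41,.1):
    x=hinge-.255*np.cos(th)*u; w.append(((x[0],x[1],s["tool_pos"][2]+.255*np.sin(th)),yaw(s["eef_rot"])))
plan(w,step=.03)
```

```text
[0.43301504 0.10078595 0.06288105] 1.524615602930061 0.012412681098421677 48.79203915596008 [ 9.72300785 -2.68285697 -6.62561669]
grasp [0.43301504 0.10078595 0.08158105] hinge [0.68779016 0.0900791 ]
from [0.433  0.1008 0.0629] yaw 1.525 t 5.4
1 [0.0, 0.05, -1.02] -0.0
-- [0.43428785 0.10073246 0.08833858]
2 [0.0, 0.15, -1.01] -0.0
-- [0.43809358 0.10057253 0.11354173]
3 [0.0, 0.25, -0.99] -0.0
-- [0.44439419 0.10030775 0.13823871]
4 [0.0, 0.35, -0.96] -0.0
-- [0.45312673 0.09994076 0.16218273]
5 [0.0, 0.44, -0.92] -0.0
-- [0.46420396 0.09947525 0.18513457]
6 [0.0, 0.53, -0.87] -0.0
-- [0.47751518 0.09891585 0.20686488]
7 [0.0, 0.62, -0.81] -0.0
-- [0.4929274  0.09826815 0.22715656]
8 [0.0, 0.69, -0.75] -0.0
-- [0.51028662 0.09753864 0.24580686]
9 [0.0, 0.77, -0.67] -0.0
-- [0.5294194  0.09673459 0.26262942]
10 [0.0, 0.83, -0.59] -0.0
-- [0.55013457 0.09586404 0.27745616]
11 [0.0, 0.88, -0.51] -0.0
-- [0.57222515 0.09493569 0.29013893]
12 [0.0, 0.93, -0.42] -0.0
-- [0.59547042 0.09395881 0.30055102]
13 [0.0, 0.97, -0.32] -0.0
-- [0.61963811 0.09294317 0.30858839]
14 [0.0, 0.99, -0.22] -0.0
-- [0.64448676 0.09189891 0.31417074]
```

>>> {"op": "servo_tool", "data": {
  "series": [
    {"delta_pos": [0, 0.05, -1], "spin": 0, "claw": 0},
    {"delta_pos": [0, 0.15, -1], "spin": 0, "claw": 0},
    {"delta_pos": [0, 0.25, -0.99], "spin": 0, "claw": 0},
    {"delta_pos": [0, 0.35, -0.96], "spin": 0, "claw": 0},
    {"delta_pos": [0, 0.44, -0.92], "spin": 0, "claw": 0},
    {"delta_pos": [0, 0.53, -0.87], "spin": 0, "claw": 0},
    {"delta_pos": [0, 0.62, -0.81], "spin": 0, "claw": 0},
    {"delta_pos": [0, 0.69, -0.75], "spin": 0, "claw": 0},
    {"delta_pos": [0, 0.77, -0.67], "spin": 0, "claw": 0},
    {"delta_pos": [0, 0.83, -0.59], "spin": 0, "claw": 0},
    {"delta_pos": [0, 0.88, -0.51], "spin": 0, "claw": 0},
    {"delta_pos": [0, 0.93, -0.42], "spin": 0, "claw": 0}
  ]
}}

```text
clock: 6.9
tool_pos: [0.5937, 0.0939, 0.3027]
eef_rot: [-0.0, 0.723, 0.691, 0.001]
contact_force: [-15.7, 2.3, 22.1]
gripper_width: 0.0123
grasp_force: 50.0
```

>>> {"op": "servo_tool", "data": {
  "series": [
    {"delta_pos": [0, 0.97, -0.32], "spin": 0, "claw": 0},
    {"delta_pos": [0, 0.96, -0.22], "spin": 0, "claw": 0},
    {"delta_pos": [0, 0, 0], "spin": 0, "claw": 0}
  ]
}}

```text
clock: 7.28
tool_pos: [0.6432, 0.0917, 0.3157]
eef_rot: [0.001, 0.723, 0.691, 0.002]
contact_force: [-1.9, 4.0, 11.3]
gripper_width: 0.0124
grasp_force: 53.4
```

>>> {"op": "servo_tool", "data": {
  "series": [
    {"delta_pos": [0, 0, 0], "spin": 0, "claw": 0.5},
    {"delta_pos": [0, 0, 0], "spin": 0, "claw": 0.5},
    {"delta_pos": [0, 0, -0.8], "spin": 0, "claw": 0.5},
    {"delta_pos": [0, 0, -1], "spin": 0, "claw": 0.5},
    {"delta_pos": [0, 0.2, -1], "spin": 0, "claw": 0.5},
    {"delta_pos": [0, 1, -1], "spin": 0, "claw": 0.5},
    {"delta_pos": [0, 1, -1], "spin": 0, "claw": 0.5},
    {"delta_pos": [0, 1, -1], "spin": 0, "claw": 0.5},
    {"delta_pos": [0, 1, -1], "spin": 0, "claw": 0.5},
    {"delta_pos": [0, 1, -1], "spin": 0, "claw": 0.5},
    {"delta_pos": [0, 1, -1], "spin": 0, "claw": 0.5},
    {"delta_pos": [0, 1, -1], "spin": 0, "claw": 0.5}
  ]
}}

```text
clock: 8.78
tool_pos: [0.8094, 0.0833, 0.5475]
eef_rot: [0.001, 0.723, 0.691, 0.001]
contact_force: [0.8, 0.7, 1.0]
gripper_width: 0.0428
grasp_force: 0.0
```

Run:
```python
from h import *
from plan import *
import cv2
s=telemetry.get_state(); print(s["tool_pos"],s["joint_pos"].round(3),s["eef_rot"].round(3),s["clock"])
im=imaging.capture("side"); cv2.imwrite("pics/s2.png",im[100:400,150:560])
```

```text
[0.80942649 0.08328215 0.54746116] [0.071 0.677 0.186 0.    2.275 0.117] [0.001 0.723 0.691 0.001] 8.775
```

View pics/s2.png

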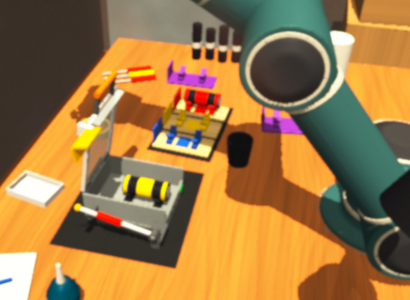

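The hood stands up by itself at crop (95,140), and the barrel is visible at (147,187). The arm is almost straight, so I'll see how it behaves at the edge of its reach.

>>> {"op": "servo_tool", "data": {
  "series": [
    {"delta_pos": [0, 1, -0.5], "spin": 0, "claw": 0.5},
    {"delta_pos": [0, 1, -0.5], "spin": 0, "claw": 0.5},
    {"delta_pos": [0, 1, 0], "spin": 0, "claw": 0.5},
    {"delta_pos": [0, 1, 0], "spin": 0, "claw": 0.5},
    {"delta_pos": [0, 1, 0], "spin": 0, "claw": 0.5}
  ]
}}

```text
clock: 9.45
tool_pos: [0.8643, 0.0711, 0.5148]
eef_rot: [0.019, 0.723, 0.69, 0.023]
contact_force: [-0.4, 0.8, -0.9]
gripper_width: 0.0425
grasp_force: 0.0
```

Run:
```python
from plan import *
from scipy.spatial.transform import Rotation as R
s=telemetry.get_state(); print(s["tool_pos"],s["joint_pos"].round(3),s["eef_rot"].round(3),s["clock"])
print(R.from_quat(np.roll(s["eef_rot"],-1)).as_matrix().round(3))
```

```text
[0.86433863 0.07114204 0.51481073] [0.052 0.788 0.073 0.003 2.221 0.1  ] [0.019 0.723 0.69  0.023] 9.45
[[ 0.046  0.997  0.059]
 [ 0.999 -0.046  0.005]
 [ 0.008  0.059 -0.998]]
```

>>> {"op": "servo_tool", "data": {
  "series": [
    {"delta_pos": [0, 1, -0.4], "spin": 0, "claw": 0.5},
    {"delta_pos": [0, 1, -0.4], "spin": 0, "claw": 0.5},
    {"delta_pos": [0, 1, -0.4], "spin": 0, "claw": 0.5},
    {"delta_pos": [0, 1, -0.4], "spin": 0, "claw": 0.5},
    {"delta_pos": [0, 1, -0.4], "spin": 0, "claw": 0.5},
    {"delta_pos": [0, 1, -0.4], "spin": 0, "claw": 0.5}
  ]
}}

```text
clock: 10.2
tool_pos: [0.9007, 0.0562, 0.5043]
eef_rot: [0.046, 0.721, 0.689, 0.057]
contact_force: [0.3, -0.3, -0.2]
gripper_width: 0.0429
grasp_force: 0.0
```

Run:
```python
from plan import *
from scipy.spatial.transform import Rotation as R
s=telemetry.get_state(); print(s["tool_pos"],s["joint_pos"].round(3),s["eef_rot"].round(3),s["clock"])
print(R.from_quat(np.roll(s["eef_rot"],-1)).as_matrix().round(3))
```

```text
[0.90068772 0.0561977  0.50433693] [0.032 0.803 0.073 0.008 2.118 0.083] [0.046 0.721 0.689 0.057] 10.2
[[ 0.045  0.988  0.146]
 [ 0.999 -0.047  0.011]
 [ 0.018  0.145 -0.989]]
```

Reaching past the limit tilts the tool forward, and the tilt carries over to the next row. That lean is what the wrist needs to clear the handle above the barrel (about 0.4 rad), so I continue.

>>> {"op": "servo_tool", "data": {
  "series": [
    {"delta_pos": [0, 1, -0.8], "spin": 0, "claw": 0.5},
    {"delta_pos": [0, 1, -0.8], "spin": 0, "claw": 0.5},
    {"delta_pos": [0, 1, -0.8], "spin": 0, "claw": 0.5},
    {"delta_pos": [0, 1, -0.8], "spin": 0, "claw": 0.5},
    {"delta_pos": [0, 1, -0.8], "spin": 0, "claw": 0.5},
    {"delta_pos": [0, 1, -0.8], "spin": 0, "claw": 0.5},
    {"delta_pos": [0, 1, -0.8], "spin": 0, "claw": 0.5},
    {"delta_pos": [0, 1, -0.8], "spin": 0, "claw": 0.5},
    {"delta_pos": [0, 1, -0.8], "spin": 0, "claw": 0.5},
    {"delta_pos": [0, 1, -0.8], "spin": 0, "claw": 0.5}
  ]
}}

```text
clock: 11.45
tool_pos: [0.8961, 0.0318, 0.5854]
eef_rot: [0.105, 0.714, 0.681, 0.125]
contact_force: [0.1, 0.0, -0.3]
gripper_width: 0.0423
grasp_force: 0.0
```

Run:
```python
from plan import *
from scipy.spatial.transform import Rotation as R
s=telemetry.get_state(); print(s["tool_pos"],s["joint_pos"].round(3),s["eef_rot"].round(3),s["clock"])
print(R.from_quat(np.roll(s["eef_rot"],-1)).as_matrix().round(3))
```

```text
[0.89610553 0.03179691 0.58539881] [1.00e-03 7.21e-01 7.30e-02 2.20e-02 2.02e+00 6.00e-02] [0.105 0.714 0.681 0.125] 11.45
[[ 0.041  0.946  0.322]
 [ 0.999 -0.05   0.02 ]
 [ 0.035  0.32  -0.947]]
```

>>> {"op": "servo_tool", "data": {
  "series": [
    {"delta_pos": [0, 1, -0.8], "spin": 0, "claw": 0.5},
    {"delta_pos": [0, 1, -0.8], "spin": 0, "claw": 0.5},
    {"delta_pos": [0, 1, -0.8], "spin": 0, "claw": 0.5},
    {"delta_pos": [0, 1, -0.8], "spin": 0, "claw": 0.5},
    {"delta_pos": [0, 1, -0.8], "spin": 0, "claw": 0.5}
  ]
}}

```text
clock: 12.08
tool_pos: [0.8844, 0.0211, 0.6338]
eef_rot: [0.135, 0.708, 0.675, 0.158]
contact_force: [-0.7, 0.1, 0.4]
gripper_width: 0.0425
grasp_force: 0.0
```

```bash
cat > plan.py <<'E'
import numpy as np
from rig import telemetry
from scipy.spatial.transform import Rotation as R
from h import *
np.set_printoptions(precision=4,suppress=True)
PSI=-.042; U=np.array([np.cos(PSI),np.sin(PSI),0]); V=np.array([-np.sin(PSI),np.cos(PSI),0]); C=np.array([.5879,.0943,0])
T=lambda x,y,z: C+U*x/1e3+V*y/1e3+[0,0,z/1e3]      # tester frame mm -> world
def pose():
    s=telemetry.get_state(); M=R.from_quat(np.roll(s["eef_rot"],-1)).as_matrix()
    print("t",s["clock"],"tcp",s["tool_pos"],"grasp",s["tool_pos"]-.0187*M[:,2],"\n",M.round(3).tolist(),"q",s["joint_pos"].round(2),"w",s["gripper_width"].round(4),"F",s["contact_force"].round(1))
    return s["tool_pos"]-.0187*M[:,2],M
def plan(wps, step=.0245, sp=9.5):
    "wps: (grasp point xyz, spin in degrees on the way); prints rows [dx,dy,dz] spin"
    p,M=pose(); k=0
    for q,g in wps:
        q=np.array(q,float); n=max(1,int(np.ceil(max(np.linalg.norm(q-p)/step,abs(g)/sp))))
        for i in range(n):
            k+=1; print(k,(M.T@(q-p)/n/.025).round(2).tolist(),round(g/n/10,2))
            M=M@R.from_euler("z",g/n,degrees=True).as_matrix()
        p=q; print("--",q)
    print(M.round(3).tolist())
E
python3 - <<'E'
from plan import *
for a in (0,.1,.2):
    f=lambda r:T(-95+r*np.cos(a),145,55+r*np.sin(a))
    print(a,"side tip,grip",proj("side",f(181)),proj("side",f(105)),"top",proj("top",f(181)),proj("top",f(105)))
print("meas side (227.5,307.6) (259,319); top (203.9,176.4) (203.9,205.9)")
plan([((.50,.241,.44),90)])
E
```

```text
0 side tip,grip [227.616  318.1259] [258.7375 324.8374] top [207.248  178.1557] [206.1499 206.1224]
0.1 side tip,grip [227.1604 312.407 ] [258.6421 321.52  ] top [205.9405 177.2084] [205.3847 205.7666]
0.2 side tip,grip [227.4443 306.7946] [258.9875 318.2932] top [204.588  176.9268] [204.6012 205.8023]
meas side (227.5,307.6) (259,319); top (203.9,176.4) (203.9,205.9)Traceback (most recent call last):
  File "<stdin>", line 6, in <module>
  File "plan.py", line 14, in plan
    p,M=pose(); k=0
        ~~~~^^
  File "plan.py", line 10, in pose
    print("t",s["clock"],"tcp",s["tool_pos"],"grasp",s["tool_pos"]-.0187*M[:,2],"\n",M.round(3).tolist(),"q",s["joint_pos"].round(2),"w",s["gripper_width"].round(4),"F",s["contact_force"].round(1))
                                                                                                                                         ^^^^^^^^^^^^^^^^^^^^^^^^
AttributeError: 'float' object has no attribute 'round'
```

```bash
sed -i 's/s\["gripper_width"\].round(4)/round(s["gripper_width"],4)/' plan.py
python3 - <<'E'
from plan import *
g=T(-95+90*np.cos(.19),146.5,55+90*np.sin(.19)); print(g)
plan([((.50,.241,.44),90),(g+[-.035,0,.07],0),(g,0)])
E
```

```text
[0.5874 0.2409 0.072 ]
t 12.075 tcp [0.8844 0.0211 0.6338] grasp [0.8768 0.0207 0.6509] 
 [[0.038, 0.913, 0.407], [0.998, -0.052, 0.022], [0.042, 0.405, -0.913]] q [-0.01  0.67  0.07  0.03  1.98  0.05] w 0.0425 F [-0.7  0.1  0.4]
1 [0.39, -0.88, 0.09] 0.45
2 [0.32, -0.91, 0.09] 0.45
3 [0.25, -0.93, 0.09] 0.45
4 [0.18, -0.95, 0.09] 0.45
5 [0.1, -0.96, 0.09] 0.45
6 [0.03, -0.97, 0.09] 0.45
7 [-0.05, -0.96, 0.09] 0.45
8 [-0.13, -0.96, 0.09] 0.45
9 [-0.2, -0.94, 0.09] 0.45
10 [-0.27, -0.93, 0.09] 0.45
11 [-0.35, -0.9, 0.09] 0.45
12 [-0.41, -0.87, 0.09] 0.45
13 [-0.48, -0.84, 0.09] 0.45
14 [-0.55, -0.8, 0.09] 0.45
15 [-0.61, -0.75, 0.09] 0.45
16 [-0.66, -0.7, 0.09] 0.45
17 [-0.72, -0.65, 0.09] 0.45
18 [-0.77, -0.59, 0.09] 0.45
19 [-0.81, -0.53, 0.09] 0.45
20 [-0.85, -0.46, 0.09] 0.45
-- [0.5   0.241 0.44 ]
21 [-0.22, 0.03, 0.9] 0.0
22 [-0.22, 0.03, 0.9] 0.0
23 [-0.22, 0.03, 0.9] 0.0
24 [-0.22, 0.03, 0.9] 0.0
25 [-0.22, 0.03, 0.9] 0.0
26 [-0.22, 0.03, 0.9] 0.0
27 [-0.22, 0.03, 0.9] 0.0
28 [-0.22, 0.03, 0.9] 0.0
29 [-0.22, 0.03, 0.9] 0.0
30 [-0.22, 0.03, 0.9] 0.0
31 [-0.22, 0.03, 0.9] 0.0
32 [-0.22, 0.03, 0.9] 0.0
33 [-0.22, 0.03, 0.9] 0.0
-- [0.5524 0.2409 0.142 ]
34 [0.04, 0.02, 0.78] 0.0
35 [0.04, 0.02, 0.78] 0.0
36 [0.04, 0.02, 0.78] 0.0
37 [0.04, 0.02, 0.78] 0.0
-- [0.5874 0.2409 0.072 ]
[[0.913, -0.038, 0.407], [-0.052, -0.998, 0.022], [0.405, -0.042, -0.913]]
```

>>> {"op": "servo_tool", "data": {
  "series": [
    {"delta_pos": [0.39, -0.88, 0.09], "spin": 0.45, "claw": 0.5},
    {"delta_pos": [0.32, -0.91, 0.09], "spin": 0.45, "claw": 0.5},
    {"delta_pos": [0.25, -0.93, 0.09], "spin": 0.45, "claw": 0.5},
    {"delta_pos": [0.18, -0.95, 0.09], "spin": 0.45, "claw": 0.5},
    {"delta_pos": [0.1, -0.96, 0.09], "spin": 0.45, "claw": 0.5},
    {"delta_pos": [0.03, -0.97, 0.09], "spin": 0.45, "claw": 0.5},
    {"delta_pos": [-0.05, -0.96, 0.09], "spin": 0.45, "claw": 0.5},
    {"delta_pos": [-0.13, -0.96, 0.09], "spin": 0.45, "claw": 0.5},
    {"delta_pos": [-0.2, -0.94, 0.09], "spin": 0.45, "claw": 0.5},
    {"delta_pos": [-0.27, -0.93, 0.09], "spin": 0.45, "claw": 0.5},
    {"delta_pos": [-0.35, -0.9, 0.09], "spin": 0.45, "claw": 0.5},
    {"delta_pos": [-0.41, -0.87, 0.09], "spin": 0.45, "claw": 0.5}
  ]
}}

```text
clock: 13.58
tool_pos: [0.6605, 0.1478, 0.5087]
eef_rot: [0.05, 0.935, 0.286, 0.202]
contact_force: [-0.1, 0.4, -0.5]
gripper_width: 0.0425
grasp_force: 0.0
```

>>> {"op": "servo_tool", "data": {
  "series": [
    {"delta_pos": [-0.48, -0.84, 0.09], "spin": 0.45, "claw": 0.5},
    {"delta_pos": [-0.55, -0.8, 0.09], "spin": 0.45, "claw": 0.5},
    {"delta_pos": [-0.61, -0.75, 0.09], "spin": 0.45, "claw": 0.5},
    {"delta_pos": [-0.66, -0.7, 0.09], "spin": 0.45, "claw": 0.5},
    {"delta_pos": [-0.72, -0.65, 0.09], "spin": 0.45, "claw": 0.5},
    {"delta_pos": [-0.77, -0.59, 0.09], "spin": 0.45, "claw": 0.5},
    {"delta_pos": [-0.81, -0.53, 0.09], "spin": 0.45, "claw": 0.5},
    {"delta_pos": [-0.85, -0.46, 0.09], "spin": 0.45, "claw": 0.5},
    {"delta_pos": [-0.22, 0.03, 0.9], "spin": 0, "claw": 0.5},
    {"delta_pos": [-0.22, 0.03, 0.9], "spin": 0, "claw": 0.5}
  ]
}}

```text
clock: 14.82
tool_pos: [0.5172, 0.2334, 0.3775]
eef_rot: [-0.015, 0.978, -0.016, 0.208]
contact_force: [-0.8, 0.3, 0.8]
gripper_width: 0.0426
grasp_force: 0.0
```

Run:
```python
from plan import *
g=T(-95+90*np.cos(.19),146.5,55+90*np.sin(.19)); print(g)
plan([(g+[-.035,0,.07],0),(g,0)])
```

```text
[0.5874 0.2409 0.072 ]
t 14.825 tcp [0.5172 0.2334 0.3775] grasp [0.5096 0.2329 0.3946] 
 [[0.913, -0.024, 0.406], [-0.037, -0.999, 0.023], [0.406, -0.036, -0.913]] q [ 0.46 -0.36  1.68 -0.16  1.43  2.05] w 0.0426 F [-0.8  0.3  0.8]
1 [-0.23, 0.0, 0.9] 0.0
2 [-0.23, 0.0, 0.9] 0.0
3 [-0.23, 0.0, 0.9] 0.0
4 [-0.23, 0.0, 0.9] 0.0
5 [-0.23, 0.0, 0.9] 0.0
6 [-0.23, 0.0, 0.9] 0.0
7 [-0.23, 0.0, 0.9] 0.0
8 [-0.23, 0.0, 0.9] 0.0
9 [-0.23, 0.0, 0.9] 0.0
10 [-0.23, 0.0, 0.9] 0.0
11 [-0.23, 0.0, 0.9] 0.0
-- [0.5524 0.2409 0.142 ]
12 [0.04, 0.02, 0.78] 0.0
13 [0.04, 0.02, 0.78] 0.0
14 [0.04, 0.02, 0.78] 0.0
15 [0.04, 0.02, 0.78] 0.0
-- [0.5874 0.2409 0.072 ]
[[0.913, -0.024, 0.406], [-0.037, -0.999, 0.023], [0.406, -0.036, -0.913]]
```

>>> {"op": "servo_tool", "data": {
  "series": [
    {"delta_pos": [-0.23, 0, 0.9], "spin": 0, "claw": 0.5},
    {"delta_pos": [-0.23, 0, 0.9], "spin": 0, "claw": 0.5},
    {"delta_pos": [-0.23, 0, 0.9], "spin": 0, "claw": 0.5},
    {"delta_pos": [-0.23, 0, 0.9], "spin": 0, "claw": 0.5},
    {"delta_pos": [-0.23, 0, 0.9], "spin": 0, "claw": 0.5},
    {"delta_pos": [-0.23, 0, 0.9], "spin": 0, "claw": 0.5},
    {"delta_pos": [-0.23, 0, 0.9], "spin": 0, "claw": 0.5},
    {"delta_pos": [-0.23, 0, 0.9], "spin": 0, "claw": 0.5},
    {"delta_pos": [-0.23, 0, 0.9], "spin": 0, "claw": 0.5},
    {"delta_pos": [-0.23, 0, 0.9], "spin": 0, "claw": 0.5},
    {"delta_pos": [-0.23, 0, 0.9], "spin": 0, "claw": 0.5},
    {"delta_pos": [0, 0, 0], "spin": 0, "claw": 0.5}
  ]
}}

```text
clock: 16.32
tool_pos: [0.5592, 0.2405, 0.1234]
eef_rot: [-0.014, 0.978, -0.016, 0.205]
contact_force: [-0.0, 0.1, 0.2]
gripper_width: 0.0427
grasp_force: 0.0
```

Run:
```python
from plan import *
import cv2
g=T(-95+90*np.cos(.19),146.5,55+90*np.sin(.19)); print(g)
im=imaging.capture("side"); cv2.imwrite("pics/s3.png",cv2.resize(im[190:370,200:420],None,fx=3,fy=3,interpolation=cv2.INTER_CUBIC))
print(proj("side",g))
plan([(g,0)])
```

```text
[0.5874 0.2409 0.072 ]
[264.9706 321.3148]
t 16.375 tcp [0.5596 0.2408 0.1252] grasp [0.5521 0.2404 0.1423] 
 [[0.914, -0.025, 0.404], [-0.037, -0.999, 0.022], [0.403, -0.035, -0.914]] q [ 0.44 -0.2   1.97 -0.18  1.    2.11] w 0.0427 F [-0.6 -0.6  0. ]
1 [0.04, 0.01, 0.79] 0.0
2 [0.04, 0.01, 0.79] 0.0
3 [0.04, 0.01, 0.79] 0.0
4 [0.04, 0.01, 0.79] 0.0
-- [0.5874 0.2409 0.072 ]
[[0.914, -0.025, 0.404], [-0.037, -0.999, 0.022], [0.403, -0.035, -0.914]]
```

View pics/s3.png

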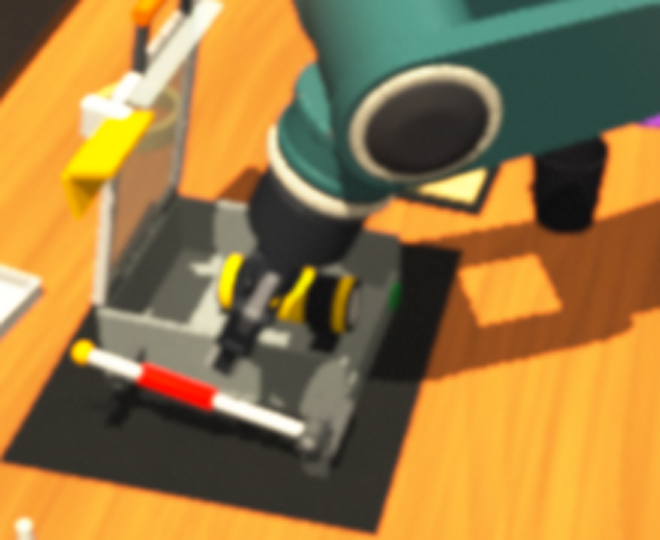

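The view shows the open gripper above the red sleeve (crop (180,385)), with the socket and hood well clear. Next I go down and grip the sleeve.

>>> {"op": "servo_tool", "data": {
  "series": [
    {"delta_pos": [0.04, 0.01, 0.79], "spin": 0, "claw": 0.5},
    {"delta_pos": [0.04, 0.01, 0.79], "spin": 0, "claw": 0.5},
    {"delta_pos": [0.04, 0.01, 0.79], "spin": 0, "claw": 0.5},
    {"delta_pos": [0.04, 0.01, 0.79], "spin": 0, "claw": 0.5},
    {"delta_pos": [0, 0, 0], "spin": 0, "claw": 0},
    {"delta_pos": [0, 0, 0], "spin": 0, "claw": 0},
    {"delta_pos": [0, 0, 0], "spin": 0, "claw": 0}
  ],
  "newtons": 30
}}

```text
clock: 17.25
tool_pos: [0.5953, 0.2413, 0.0557]
eef_rot: [-0.014, 0.978, -0.016, 0.207]
contact_force: [-0.8, -5.1, -2.4]
gripper_width: 0.0147
grasp_force: 29.2
```

Run:
```python
from plan import *
p,M=pose()
r=p-T(-95,145,55); a0=np.arctan2(r[2],r@U); rad=np.hypot(r[2],r@U); print("angle",a0,"rad",rad,"side",r@V)
plan([(p+U*rad*(np.cos(a)-np.cos(a0))+[0,0,rad*(np.sin(a)-np.sin(a0))],0) for a in a0+np.linspace(0,1.16-.19,7)[1:]])
```

```text
t 17.25 tcp [0.5953 0.2413 0.0557] grasp [0.5877 0.2409 0.0728] 
 [[0.914, -0.025, 0.405], [-0.037, -0.999, 0.022], [0.404, -0.035, -0.914]] q [ 0.41 -0.06  1.96 -0.19  0.86  2.11] w 0.0147 F [-0.8 -5.1 -2.4]
angle 0.19800677942253653 rad 0.0904142521852058 side 0.0014996718015758354
t 17.25 tcp [0.5953 0.2413 0.0557] grasp [0.5877 0.2409 0.0728] 
 [[0.914, -0.025, 0.405], [-0.037, -0.999, 0.022], [0.404, -0.035, -0.914]] q [ 0.41 -0.06  1.96 -0.19  0.86  2.11] w 0.0147 F [-0.8 -5.1 -2.4]
1 [0.08, -0.02, -0.58] 0.0
-- [0.5837 0.2411 0.0868]
2 [-0.01, -0.02, -0.58] 0.0
-- [0.5775 0.2414 0.1   ]
3 [-0.11, -0.02, -0.57] 0.0
-- [0.5692 0.2417 0.1121]
4 [-0.2, -0.02, -0.55] 0.0
-- [0.5591 0.2421 0.1226]
5 [-0.28, -0.02, -0.51] 0.0
-- [0.5475 0.2426 0.1314]
6 [-0.36, -0.02, -0.46] 0.0
-- [0.5345 0.2432 0.1382]
[[0.914, -0.025, 0.405], [-0.037, -0.999, 0.022], [0.404, -0.035, -0.914]]
```

>>> {"op": "servo_tool", "data": {
  "series": [
    {"delta_pos": [0.08, -0.02, -0.58], "spin": 0, "claw": 0},
    {"delta_pos": [-0.01, -0.02, -0.58], "spin": 0, "claw": 0},
    {"delta_pos": [-0.11, -0.02, -0.57], "spin": 0, "claw": 0},
    {"delta_pos": [-0.2, -0.02, -0.55], "spin": 0, "claw": 0},
    {"delta_pos": [-0.28, -0.02, -0.51], "spin": 0, "claw": 0},
    {"delta_pos": [-0.36, -0.02, -0.46], "spin": 0, "claw": 0},
    {"delta_pos": [0, 0, 0], "spin": 0, "claw": 0},
    {"delta_pos": [0, 0, 0], "spin": 0, "claw": 0}
  ]
}}

```text
clock: 18.25
tool_pos: [0.5421, 0.2434, 0.122]
eef_rot: [-0.014, 0.978, -0.016, 0.207]
contact_force: [-2.0, -7.3, -2.2]
gripper_width: 0.0147
grasp_force: 30.4
```

Run:
```python
from plan import *
import cv2
im=imaging.capture("side"); cv2.imwrite("pics/s4.png",cv2.resize(im[190:370,200:420],None,fx=3,fy=3,interpolation=cv2.INTER_CUBIC))
p,M=pose(); r=p-T(-95,145,55); print("angle",np.arctan2(r[2],r@U),np.hypot(r[2],r@U))
for a in (1.05,1.1,1.15,1.19): print(a,(proj("side",T(-95+181*np.cos(a),146,55+181*np.sin(a)))-[200,190])*3)
for th in (1.35,1.4,1.45): print(th,"handle ctr",(proj("side",T(100-255*np.cos(th),0,80+255*np.sin(th)))-[200,190])*3)
```

```text
t 18.3 tcp [0.5422 0.2434 0.1219] grasp [0.5346 0.243  0.139 ] 
 [[0.914, -0.025, 0.406], [-0.036, -0.999, 0.022], [0.405, -0.035, -0.914]] q [ 0.46 -0.24  2.   -0.19  1.    2.13] w 0.0148 F [-1.3 -7.4 -2.8]
angle 1.171435303363785 0.09120700491053266
1.05 [180.6566 245.706 ]
1.1 [191.1359 242.873 ]
1.15 [202.0194 240.5325]
1.19 [210.998  239.0234]
1.35 handle ctr [181.4407 -14.186 ]
1.4 handle ctr [165.0899 -19.597 ]
1.45 handle ctr [148.708  -24.2515]
```

View pics/s4.png

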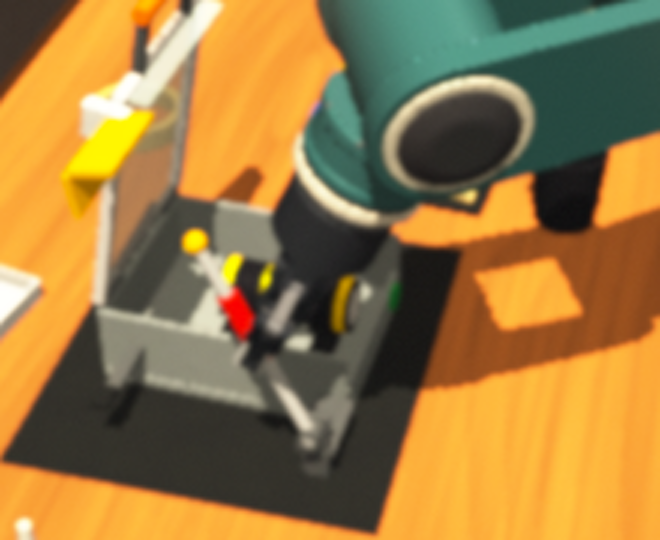

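The ball is at crop (196,241), a prop angle of about 1.13. I nudge it a little further, release, and go back to the handle.

>>> {"op": "servo_tool", "data": {
  "series": [
    {"delta_pos": [-0.08, 0, -0.09], "spin": 0, "claw": 0},
    {"delta_pos": [0, 0, 0], "spin": 0, "claw": 0},
    {"delta_pos": [0, 0, 0], "spin": 0, "claw": 0.5},
    {"delta_pos": [0, 0, 0], "spin": 0, "claw": 0.5},
    {"delta_pos": [0, 0, -0.6], "spin": 0, "claw": 0.5},
    {"delta_pos": [0, 0, -1], "spin": 0, "claw": 0.5},
    {"delta_pos": [0, 0, -1], "spin": 0, "claw": 0.5},
    {"delta_pos": [0, 0, -1], "spin": 0, "claw": 0.5}
  ]
}}

```text
clock: 19.3
tool_pos: [0.5027, 0.2419, 0.2065]
eef_rot: [-0.015, 0.978, -0.016, 0.207]
contact_force: [-0.1, -0.3, -0.2]
gripper_width: 0.043
grasp_force: 0.0
```

Run:
```python
from plan import *
h=np.array([.6434,.093,.334]); z=np.array([.407,.01,-.913])
plan([((.50,.17,.43),-55),(h-.075*z,-33),(h,0)])
im=imaging.capture("side"); import cv2; cv2.imwrite("pics/s5.png",cv2.resize(im[150:330,200:420],None,fx=3,fy=3,interpolation=cv2.INTER_CUBIC))
# yellow ball location
hsv=cv2.cvtColor(im[255:290,250:285],cv2.COLOR_BGR2HSV); m=cv2.inRange(hsv,(18,150,120),(35,255,255)); n,l,st,ce=cv2.connectedComponentsWithStats(m); print([(s[4],(c+[250,255]).round(1)) for s,c in zip(st,ce)][1:])
for a in (1.1,1.15,1.19): print(a,proj("side",T(-95+181*np.cos(a),146,55+181*np.sin(a))))
```

```text
t 19.3 tcp [0.5027 0.2419 0.2065] grasp [0.4951 0.2415 0.2236] 
 [[0.913, -0.024, 0.406], [-0.037, -0.999, 0.023], [0.405, -0.036, -0.913]] q [ 0.49 -0.37  1.97 -0.19  1.17  2.13] w 0.043 F [-0.1 -0.3 -0.2]
1 [0.4, 0.28, -0.84] -0.61
2 [0.37, 0.32, -0.84] -0.61
3 [0.33, 0.36, -0.84] -0.61
4 [0.29, 0.4, -0.84] -0.61
5 [0.25, 0.43, -0.84] -0.61
6 [0.2, 0.45, -0.84] -0.61
7 [0.15, 0.47, -0.84] -0.61
8 [0.1, 0.48, -0.84] -0.61
9 [0.05, 0.49, -0.84] -0.61
-- [0.5  0.17 0.43]
10 [-0.05, 0.81, 0.46] -0.55
11 [-0.13, 0.8, 0.46] -0.55
12 [-0.21, 0.78, 0.46] -0.55
13 [-0.28, 0.76, 0.46] -0.55
14 [-0.35, 0.73, 0.46] -0.55
15 [-0.42, 0.69, 0.46] -0.55
-- [0.6129 0.0922 0.4025]
16 [-0.01, 0.0, 0.75] 0.0
17 [-0.01, 0.0, 0.75] 0.0
18 [-0.01, 0.0, 0.75] 0.0
19 [-0.01, 0.0, 0.75] 0.0
-- [0.6434 0.093  0.334 ]
[[0.056, 0.912, 0.406], [0.997, -0.072, 0.023], [0.05, 0.404, -0.913]]
[(np.int32(60), array([266.4, 269.4])), (np.int32(32), array([277.5, 277.7]))]
1.1 [263.712  270.9577]
1.15 [267.3398 270.1775]
1.19 [270.3327 269.6745]
```

>>> {"op": "servo_tool", "data": {
  "series": [
    {"delta_pos": [0.4, 0.28, -0.84], "spin": -0.61, "claw": 0.5},
    {"delta_pos": [0.37, 0.32, -0.84], "spin": -0.61, "claw": 0.5},
    {"delta_pos": [0.33, 0.36, -0.84], "spin": -0.61, "claw": 0.5},
    {"delta_pos": [0.29, 0.4, -0.84], "spin": -0.61, "claw": 0.5},
    {"delta_pos": [0.25, 0.43, -0.84], "spin": -0.61, "claw": 0.5},
    {"delta_pos": [0.2, 0.45, -0.84], "spin": -0.61, "claw": 0.5},
    {"delta_pos": [0.15, 0.47, -0.84], "spin": -0.61, "claw": 0.5},
    {"delta_pos": [0.1, 0.48, -0.84], "spin": -0.61, "claw": 0.5},
    {"delta_pos": [0.05, 0.49, -0.84], "spin": -0.61, "claw": 0.5},
    {"delta_pos": [-0.05, 0.81, 0.46], "spin": -0.55, "claw": 0.5},
    {"delta_pos": [-0.13, 0.8, 0.46], "spin": -0.55, "claw": 0.5},
    {"delta_pos": [-0.21, 0.78, 0.46], "spin": -0.55, "claw": 0.5}
  ]
}}

```text
clock: 20.85
tool_pos: [0.5641, 0.1308, 0.3982]
eef_rot: [0.109, 0.802, 0.559, 0.177]
contact_force: [-0.1, 0.3, 1.1]
gripper_width: 0.0427
grasp_force: 0.0
```

>>> {"op": "servo_tool", "data": {
  "series": [
    {"delta_pos": [-0.28, 0.76, 0.46], "spin": -0.55, "claw": 0.5},
    {"delta_pos": [-0.35, 0.73, 0.46], "spin": -0.55, "claw": 0.5},
    {"delta_pos": [-0.42, 0.69, 0.46], "spin": -0.55, "claw": 0.5},
    {"delta_pos": [0, 0, 0], "spin": 0, "claw": 0.5}
  ]
}}

```text
clock: 21.35
tool_pos: [0.6204, 0.0915, 0.3834]
eef_rot: [0.133, 0.715, 0.667, 0.159]
contact_force: [0.7, 0.6, -0.4]
gripper_width: 0.0425
grasp_force: 0.0
```

Run:
```python
from plan import *
h=np.array([.6434,.093,.334])
plan([(h,0)])
```

```text
t 21.35 tcp [0.6204 0.0915 0.3834] grasp [0.6129 0.0911 0.4005] 
 [[0.059, 0.913, 0.405], [0.997, -0.074, 0.022], [0.05, 0.402, -0.914]] q [ 0.12 -0.25  1.58 -0.03  1.39  0.19] w 0.0425 F [ 0.7  0.6 -0.4]
1 [0.0, 0.01, 0.98] 0.0
2 [0.0, 0.01, 0.98] 0.0
3 [0.0, 0.01, 0.98] 0.0
-- [0.6434 0.093  0.334 ]
[[0.059, 0.913, 0.405], [0.997, -0.074, 0.022], [0.05, 0.402, -0.914]]
```

>>> {"op": "servo_tool", "data": {
  "series": [
    {"delta_pos": [0, 0.01, 0.98], "spin": 0, "claw": 0.5},
    {"delta_pos": [0, 0.01, 0.98], "spin": 0, "claw": 0.5},
    {"delta_pos": [0, 0.01, 0.98], "spin": 0, "claw": 0.5},
    {"delta_pos": [0, 0, 0], "spin": 0, "claw": 0},
    {"delta_pos": [0, 0, 0], "spin": 0, "claw": 0},
    {"delta_pos": [0, 0, 0], "spin": 0, "claw": 0}
  ],
  "newtons": 50
}}

```text
clock: 22.1
tool_pos: [0.6501, 0.0942, 0.3181]
eef_rot: [0.133, 0.715, 0.668, 0.16]
contact_force: [-2.0, 2.6, -1.3]
gripper_width: 0.0121
grasp_force: 49.2
```

Run:
```python
from plan import *
p,M=pose(); H=T(100,0,80); r=p-H; a0=np.arctan2(r[2],-(r@U)); rad=np.hypot(r[2],r@U); print("th",a0,rad)
plan([(p-U*rad*(np.cos(a)-np.cos(a0))+[0,0,rad*(np.sin(a)-np.sin(a0))],0) for a in np.r_[np.linspace(a0,1.0,6)[1:],.96,.92,.89]],step=.03)
```

```text
t 22.1 tcp [0.6501 0.0942 0.3181] grasp [0.6425 0.0938 0.3352] 
 [[0.058, 0.912, 0.406], [0.997, -0.073, 0.023], [0.051, 0.403, -0.914]] q [ 0.12 -0.19  1.64 -0.02  1.27  0.19] w 0.0121 F [-2.   2.6 -1.3]
th 1.3946861521230582 0.25920629841502174
t 22.1 tcp [0.6501 0.0942 0.3181] grasp [0.6425 0.0938 0.3352] 
 [[0.058, 0.912, 0.406], [0.997, -0.073, 0.023], [0.051, 0.403, -0.914]] q [ 0.12 -0.19  1.64 -0.02  1.27  0.19] w 0.0121 F [-2.   2.6 -1.3]
1 [-0.02, -0.8, -0.16] 0.0
-- [0.6225 0.0946 0.3308]
2 [-0.02, -0.81, -0.1] 0.0
-- [0.603  0.0954 0.3249]
3 [-0.03, -0.82, -0.04] 0.0
-- [0.584  0.0962 0.3174]
4 [-0.03, -0.82, 0.03] 0.0
-- [0.5656 0.097  0.3085]
5 [-0.03, -0.81, 0.09] 0.0
-- [0.548  0.0977 0.2981]
6 [-0.02, -0.41, 0.07] 0.0
-- [0.5394 0.0981 0.2923]
7 [-0.02, -0.4, 0.09] 0.0
-- [0.531  0.0985 0.2862]
8 [-0.01, -0.3, 0.08] 0.0
-- [0.5249 0.0987 0.2814]
[[0.058, 0.912, 0.406], [0.997, -0.073, 0.023], [0.051, 0.403, -0.914]]
```

>>> {"op": "servo_tool", "data": {
  "series": [
    {"delta_pos": [-0.02, -0.8, -0.16], "spin": 0, "claw": 0},
    {"delta_pos": [-0.02, -0.81, -0.1], "spin": 0, "claw": 0},
    {"delta_pos": [-0.03, -0.82, -0.04], "spin": 0, "claw": 0},
    {"delta_pos": [-0.03, -0.82, 0.03], "spin": 0, "claw": 0},
    {"delta_pos": [-0.03, -0.81, 0.09], "spin": 0, "claw": 0},
    {"delta_pos": [-0.02, -0.41, 0.07], "spin": 0, "claw": 0},
    {"delta_pos": [-0.02, -0.3, 0.07], "spin": 0, "claw": 0},
    {"delta_pos": [0, 0, 0], "spin": 0, "claw": 0}
  ]
}}

```text
clock: 23.1
tool_pos: [0.5408, 0.0987, 0.2712]
eef_rot: [0.133, 0.715, 0.667, 0.16]
contact_force: [-8.9, 2.8, 8.2]
gripper_width: 0.0119
grasp_force: 52.8
```

Run:
```python
from plan import *
import cv2
p,M=pose(); H=T(100,0,80); r=p-H; a0=np.arctan2(r[2],-(r@U)); rad=np.hypot(r[2],r@U); print("th",a0,rad)
im=imaging.capture("side"); cv2.imwrite("pics/s6.png",cv2.resize(im[160:360,200:420],None,fx=3,fy=3,interpolation=cv2.INTER_CUBIC))
plan([(p-U*rad*(np.cos(a)-np.cos(a0))+[0,0,rad*(np.sin(a)-np.sin(a0))],0) for a in [(a0+.9)/2,.9]])
```

```text
t 23.1 tcp [0.5408 0.0987 0.2712] grasp [0.5331 0.0982 0.2883] 
 [[0.058, 0.912, 0.407], [0.997, -0.073, 0.023], [0.051, 0.404, -0.913]] q [ 0.15 -0.43  1.9  -0.04  1.25  0.23] w 0.0119 F [-8.9  2.8  8.2]
th 0.931443687457684 0.25956069681828464
t 23.15 tcp [0.5409 0.0987 0.2713] grasp [0.5333 0.0982 0.2884] 
 [[0.058, 0.912, 0.407], [0.997, -0.074, 0.023], [0.051, 0.404, -0.913]] q [ 0.15 -0.43  1.9  -0.04  1.25  0.23] w 0.0117 F [-11.1   1.2   8.9]
1 [-0.01, -0.17, 0.04] 0.0
-- [0.5299 0.0984 0.2858]
2 [-0.01, -0.16, 0.04] 0.0
-- [0.5267 0.0985 0.2833]
[[0.058, 0.912, 0.407], [0.997, -0.074, 0.023], [0.051, 0.404, -0.913]]
```

View pics/s6.png

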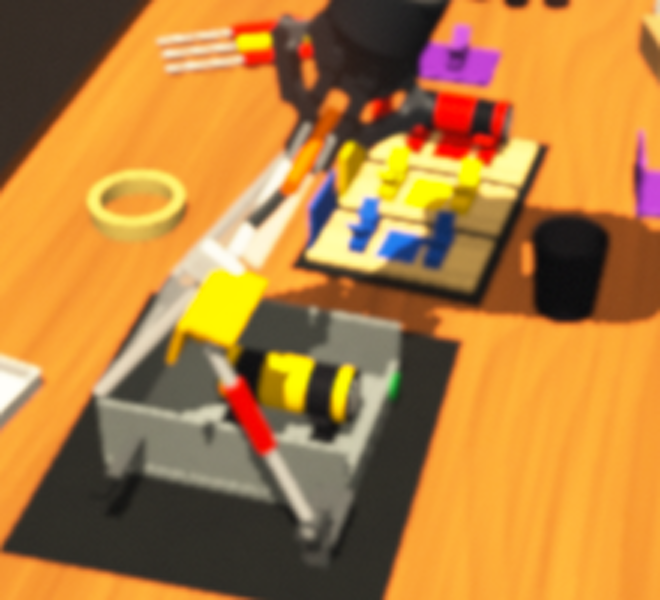

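The rod end (crop (215,345)) is inside the yellow socket. I lower the last bit, release and back off.

>>> {"op": "servo_tool", "data": {
  "series": [
    {"delta_pos": [-0.01, -0.17, 0.04], "spin": 0, "claw": 0},
    {"delta_pos": [-0.01, -0.16, 0.04], "spin": 0, "claw": 0},
    {"delta_pos": [0, 0, 0], "spin": 0, "claw": 0}
  ]
}}

```text
clock: 23.52
tool_pos: [0.5359, 0.0988, 0.2673]
eef_rot: [0.135, 0.715, 0.667, 0.162]
contact_force: [13.9, 4.5, 6.8]
gripper_width: 0.0119
grasp_force: 52.3
```

>>> {"op": "servo_tool", "data": {
  "series": [
    {"delta_pos": [0, 0, 0], "spin": 0, "claw": 0.5},
    {"delta_pos": [0, 0, 0], "spin": 0, "claw": 0.5},
    {"delta_pos": [0, 0, -0.6], "spin": 0, "claw": 0.5},
    {"delta_pos": [0, 0, -1], "spin": 0, "claw": 0.5},
    {"delta_pos": [0, 0, -1], "spin": 0, "claw": 0.6}
  ]
}}

```text
clock: 24.15
tool_pos: [0.5073, 0.0969, 0.3255]
eef_rot: [0.133, 0.715, 0.667, 0.159]
contact_force: [-0.6, 1.0, -0.3]
gripper_width: 0.0516
grasp_force: 0.0
```

Run:
```python
from plan import *
plan([(T(-122,0,300),89),(T(-37,0,56),0)])
```

```text
t 24.15 tcp [0.5073 0.0969 0.3255] grasp [0.4997 0.0965 0.3426] 
 [[0.058, 0.912, 0.406], [0.997, -0.074, 0.022], [0.05, 0.403, -0.914]] q [ 0.16 -0.51  1.87 -0.05  1.37  0.23] w 0.0516 F [-0.6  1.  -0.3]
1 [-0.0, -0.19, 0.1] 0.89
2 [-0.03, -0.19, 0.1] 0.89
3 [-0.06, -0.18, 0.1] 0.89
4 [-0.09, -0.17, 0.1] 0.89
5 [-0.12, -0.15, 0.1] 0.89
6 [-0.14, -0.13, 0.1] 0.89
7 [-0.16, -0.11, 0.1] 0.89
8 [-0.17, -0.09, 0.1] 0.89
9 [-0.18, -0.06, 0.1] 0.89
10 [-0.19, -0.03, 0.1] 0.89
-- [0.466  0.0994 0.3   ]
11 [-0.08, 0.04, 0.94] 0.0
12 [-0.08, 0.04, 0.94] 0.0
13 [-0.08, 0.04, 0.94] 0.0
14 [-0.08, 0.04, 0.94] 0.0
15 [-0.08, 0.04, 0.94] 0.0
16 [-0.08, 0.04, 0.94] 0.0
17 [-0.08, 0.04, 0.94] 0.0
18 [-0.08, 0.04, 0.94] 0.0
19 [-0.08, 0.04, 0.94] 0.0
20 [-0.08, 0.04, 0.94] 0.0
21 [-0.08, 0.04, 0.94] 0.0
-- [0.5509 0.0959 0.056 ]
[[0.913, -0.042, 0.406], [-0.056, -0.998, 0.022], [0.404, -0.043, -0.914]]
```

>>> {"op": "servo_tool", "data": {
  "series": [
    {"delta_pos": [0, -0.19, 0.1], "spin": 0.89, "claw": 0.6},
    {"delta_pos": [-0.03, -0.19, 0.1], "spin": 0.89, "claw": 0.6},
    {"delta_pos": [-0.06, -0.18, 0.1], "spin": 0.89, "claw": 0.6},
    {"delta_pos": [-0.09, -0.17, 0.1], "spin": 0.89, "claw": 0.6},
    {"delta_pos": [-0.12, -0.15, 0.1], "spin": 0.89, "claw": 0.8},
    {"delta_pos": [-0.14, -0.13, 0.1], "spin": 0.89, "claw": 0.8},
    {"delta_pos": [-0.16, -0.11, 0.1], "spin": 0.89, "claw": 0.8},
    {"delta_pos": [-0.17, -0.09, 0.1], "spin": 0.89, "claw": 0.8},
    {"delta_pos": [-0.18, -0.06, 0.1], "spin": 0.89, "claw": 0.8},
    {"delta_pos": [-0.19, -0.03, 0.1], "spin": 0.89, "claw": 0.8},
    {"delta_pos": [0, 0, 0], "spin": 0, "claw": 0.8}
  ]
}}

```text
clock: 25.52
tool_pos: [0.474, 0.1002, 0.2824]
eef_rot: [-0.017, 0.978, -0.025, 0.207]
contact_force: [-0.2, 0.1, 1.1]
gripper_width: 0.0685
grasp_force: 0.0
```

Run:
```python
from plan import *
import cv2
plan([(T(-37,0,56),0)])
im=imaging.capture("side"); cv2.imwrite("pics/s7.png",cv2.resize(im[110:360,180:480],None,fx=2.4,fy=2.4,interpolation=cv2.INTER_CUBIC))
for th in (.88,.91,.94): print(th,[((proj("side",T(100-255*np.cos(th),y,80+255*np.sin(th)))-[180,110])*2.4).round(0) for y in (52,-52)])
```

```text
t 25.525 tcp [0.474  0.1002 0.2824] grasp [0.4665 0.0997 0.2995] 
 [[0.913, -0.041, 0.406], [-0.055, -0.998, 0.023], [0.404, -0.043, -0.914]] q [ 0.19 -0.59  1.99 -0.06  1.33  1.81] w 0.0685 F [-0.2  0.1  1.1]
1 [-0.08, 0.04, 0.93] 0.0
2 [-0.08, 0.04, 0.93] 0.0
3 [-0.08, 0.04, 0.93] 0.0
4 [-0.08, 0.04, 0.93] 0.0
5 [-0.08, 0.04, 0.93] 0.0
6 [-0.08, 0.04, 0.93] 0.0
7 [-0.08, 0.04, 0.93] 0.0
8 [-0.08, 0.04, 0.93] 0.0
9 [-0.08, 0.04, 0.93] 0.0
10 [-0.08, 0.04, 0.93] 0.0
11 [-0.08, 0.04, 0.93] 0.0
-- [0.5509 0.0959 0.056 ]
[[0.913, -0.041, 0.406], [-0.055, -0.998, 0.023], [0.404, -0.043, -0.914]]
0.88 [array([289., 278.]), array([323., 219.])]
0.91 [array([282., 272.]), array([317., 214.])]
0.94 [array([275., 267.]), array([310., 209.])]
```

View pics/s7.png

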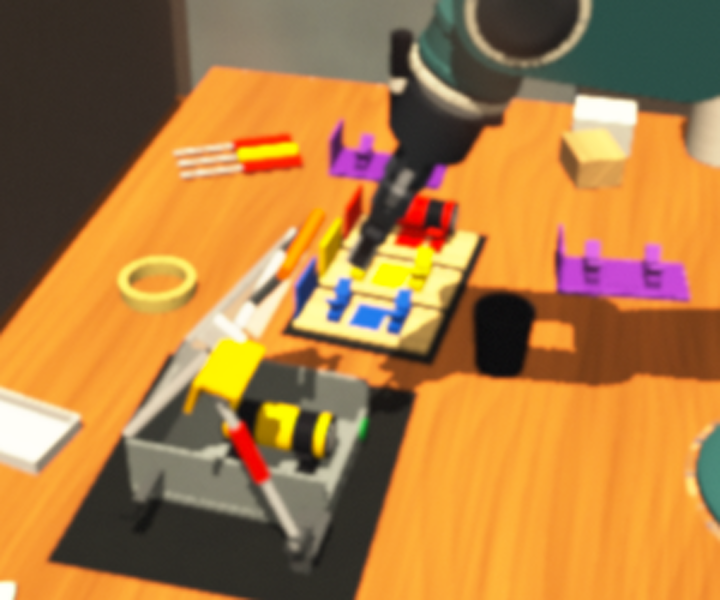

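The hood rests on the prop (handle ends at (285,272) and (318,213), matching 0.91 rad), and the leaning gripper clears it. I go in to the barrel.

>>> {"op": "servo_tool", "data": {
  "series": [
    {"delta_pos": [-0.08, 0.04, 0.93], "spin": 0, "claw": 0.8},
    {"delta_pos": [-0.08, 0.04, 0.93], "spin": 0, "claw": 0.8},
    {"delta_pos": [-0.08, 0.04, 0.93], "spin": 0, "claw": 0.8},
    {"delta_pos": [-0.08, 0.04, 0.93], "spin": 0, "claw": 0.8},
    {"delta_pos": [-0.08, 0.04, 0.93], "spin": 0, "claw": 0.8},
    {"delta_pos": [-0.08, 0.04, 0.93], "spin": 0, "claw": 0.8},
    {"delta_pos": [-0.08, 0.04, 0.93], "spin": 0, "claw": 0.8},
    {"delta_pos": [-0.08, 0.04, 0.93], "spin": 0, "claw": 0.8}
  ]
}}

```text
clock: 26.58
tool_pos: [0.5354, 0.0972, 0.1049]
eef_rot: [-0.016, 0.978, -0.023, 0.207]
contact_force: [0.1, -1.2, 0.2]
gripper_width: 0.0682
grasp_force: 0.0
```

>>> {"op": "servo_tool", "data": {
  "series": [
    {"delta_pos": [-0.08, 0.04, 0.93], "spin": 0, "claw": 0.8},
    {"delta_pos": [-0.08, 0.04, 0.93], "spin": 0, "claw": 0.8},
    {"delta_pos": [-0.08, 0.04, 0.93], "spin": 0, "claw": 0.8},
    {"delta_pos": [0, 0, 0], "spin": 0, "claw": 0.8}
  ]
}}

```text
clock: 27.08
tool_pos: [0.5571, 0.096, 0.0373]
eef_rot: [-0.016, 0.978, -0.024, 0.206]
contact_force: [0.2, 0.0, 0.2]
gripper_width: 0.0686
grasp_force: 0.0
```

Run:
```python
from plan import *
import cv2
plan([(T(-37,0,56),0)])
im=imaging.capture("side"); cv2.imwrite("pics/s8.png",cv2.resize(im[160:360,200:420],None,fx=3,fy=3,interpolation=cv2.INTER_CUBIC))
```

```text
t 27.075 tcp [0.5571 0.096  0.0373] grasp [0.5496 0.0956 0.0544] 
 [[0.914, -0.04, 0.403], [-0.053, -0.998, 0.022], [0.401, -0.042, -0.915]] q [ 0.14 -0.24  2.15 -0.05  0.82  1.79] w 0.0686 F [0.2 0.  0.2]
1 [0.07, -0.02, -0.03] 0.0
-- [0.5509 0.0959 0.056 ]
[[0.914, -0.04, 0.403], [-0.053, -0.998, 0.022], [0.401, -0.042, -0.915]]
```

View pics/s8.png

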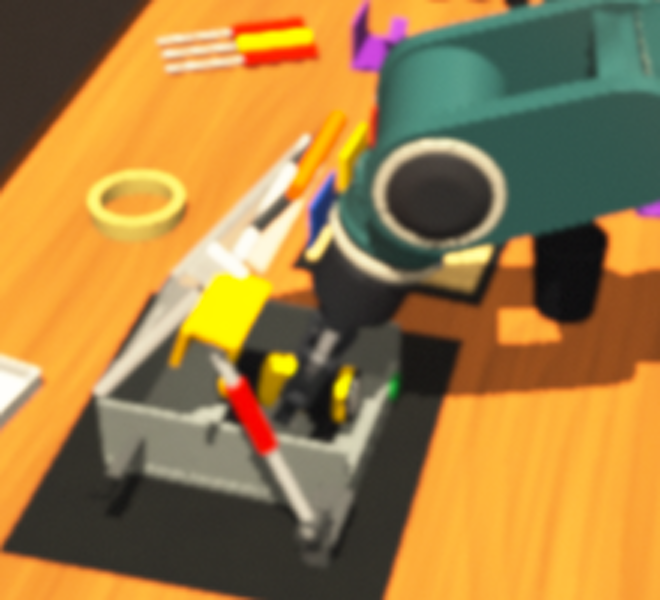

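The fingers straddle the barrel, with the wrist clear of the handle. I've now viewed 11 pictures, one over the limit of 10, so I'll measure numerically from here on. Next I close and lift.

>>> {"op": "servo_tool", "data": {
  "series": [
    {"delta_pos": [0.07, -0.02, -0.03], "spin": 0, "claw": 0.8},
    {"delta_pos": [0, 0, 0], "spin": 0, "claw": 0},
    {"delta_pos": [0, 0, 0], "spin": 0, "claw": 0},
    {"delta_pos": [0, 0, 0], "spin": 0, "claw": 0}
  ],
  "newtons": 60
}}

```text
clock: 27.62
tool_pos: [0.5595, 0.0973, 0.0416]
eef_rot: [-0.018, 0.978, -0.025, 0.208]
contact_force: [-2.8, 7.5, 8.2]
gripper_width: 0.0423
grasp_force: 60.6
```

Run:
```python
from plan import *
p,M=pose(); s=telemetry.get_state(); print(s["grasp_force"])
t=np.array([.5025,-.2651,p[2]-.001]); a=p-.065*M[:,2]
plan([(a,0),([.49,-.2651,.115],2.2),(t+[0,0,.012],0),(t,0)])
```

```text
t 27.625 tcp [0.5595 0.0973 0.0416] grasp [0.5519 0.0969 0.0587] 
 [[0.912, -0.041, 0.408], [-0.056, -0.998, 0.024], [0.406, -0.045, -0.913]] q [ 0.15 -0.24  2.14 -0.05  0.82  1.79] w 0.0423 F [-2.8  7.5  8.2]
60.598148703575134
t 27.625 tcp [0.5595 0.0973 0.0416] grasp [0.5519 0.0969 0.0587] 
 [[0.912, -0.041, 0.408], [-0.056, -0.998, 0.024], [0.406, -0.045, -0.913]] q [ 0.15 -0.24  2.14 -0.05  0.82  1.79] w 0.0423 F [-2.8  7.5  8.2]
1 [0.0, 0.0, -0.87] 0.0
2 [0.0, 0.0, -0.87] 0.0
3 [0.0, 0.0, -0.87] 0.0
-- [0.5254 0.0953 0.118 ]
4 [-0.04, 0.96, -0.05] 0.01
5 [-0.03, 0.96, -0.05] 0.01
6 [-0.03, 0.96, -0.05] 0.01
7 [-0.03, 0.96, -0.05] 0.01
8 [-0.03, 0.96, -0.05] 0.01
9 [-0.02, 0.96, -0.05] 0.01
10 [-0.02, 0.96, -0.05] 0.01
11 [-0.02, 0.96, -0.05] 0.01
12 [-0.02, 0.96, -0.05] 0.01
13 [-0.01, 0.96, -0.05] 0.01
14 [-0.01, 0.96, -0.05] 0.01
15 [-0.01, 0.96, -0.05] 0.01
16 [-0.01, 0.96, -0.05] 0.01
17 [-0.0, 0.96, -0.05] 0.01
18 [-0.0, 0.96, -0.05] 0.01
-- [ 0.49   -0.2651  0.115 ]
19 [-0.14, 0.04, 0.93] 0.0
20 [-0.14, 0.04, 0.93] 0.0
-- [ 0.5025 -0.2651  0.0697]
21 [-0.19, 0.03, 0.44] 0.0
-- [ 0.5025 -0.2651  0.0577]
[[0.91, -0.076, 0.408], [-0.094, -0.995, 0.024], [0.404, -0.06, -0.913]]
```

>>> {"op": "servo_tool", "data": {
  "series": [
    {"delta_pos": [0, 0, -0.4], "spin": 0, "claw": 0},
    {"delta_pos": [0, 0, -0.8], "spin": 0, "claw": 0},
    {"delta_pos": [0, 0, -0.87], "spin": 0, "claw": 0},
    {"delta_pos": [0, 0, -0.6], "spin": 0, "claw": 0},
    {"delta_pos": [-0.02, 0.3, 0], "spin": 0, "claw": 0}
  ]
}}

```text
clock: 28.25
tool_pos: [0.5312, 0.0877, 0.1018]
eef_rot: [-0.017, 0.978, -0.025, 0.208]
contact_force: [0.4, -0.8, -1.8]
gripper_width: 0.0425
grasp_force: 61.1
```

Run:
```python
from plan import *
import cv2
p,M=pose(); print(telemetry.get_state()["grasp_force"])
plan([([.49,-.2651,.118],2.2)])
# hood check: orange handle pixels
im=imaging.capture("side"); hsv=cv2.cvtColor(im,cv2.COLOR_BGR2HSV); m=cv2.inRange(hsv[190:240,285:320],(8,200,180),(16,255,255)); print("expect handle centre",proj("side",T(-56.5,0,281.4)), "orange px",m.sum()//255)
```

```text
t 28.25 tcp [0.5312 0.0877 0.1018] grasp [0.5236 0.0872 0.1189] 
 [[0.912, -0.041, 0.407], [-0.055, -0.998, 0.023], [0.406, -0.044, -0.913]] q [ 0.13 -0.39  2.15 -0.04  0.96  1.77] w 0.0425 F [ 0.4 -0.8 -1.8]
61.0928213596344
t 28.25 tcp [0.5312 0.0877 0.1018] grasp [0.5236 0.0872 0.1189] 
 [[0.912, -0.041, 0.407], [-0.055, -0.998, 0.023], [0.406, -0.044, -0.913]] q [ 0.13 -0.39  2.15 -0.04  0.96  1.77] w 0.0425 F [ 0.4 -0.8 -1.8]
1 [-0.03, 0.94, -0.06] 0.01
2 [-0.03, 0.94, -0.06] 0.01
3 [-0.03, 0.94, -0.06] 0.01
4 [-0.02, 0.94, -0.06] 0.01
5 [-0.02, 0.94, -0.06] 0.01
6 [-0.02, 0.94, -0.06] 0.01
7 [-0.02, 0.94, -0.06] 0.01
8 [-0.01, 0.94, -0.06] 0.01
9 [-0.01, 0.94, -0.06] 0.01
10 [-0.01, 0.94, -0.06] 0.01
11 [-0.01, 0.94, -0.06] 0.01
12 [-0.0, 0.94, -0.06] 0.01
13 [-0.0, 0.94, -0.06] 0.01
14 [0.0, 0.94, -0.06] 0.01
15 [0.0, 0.94, -0.06] 0.01
-- [ 0.49   -0.2651  0.118 ]
[[0.91, -0.076, 0.407], [-0.094, -0.995, 0.023], [0.404, -0.059, -0.913]]
expect handle centre [305.0214 210.7912] orange px 163
```

>>> {"op": "servo_tool", "data": {
  "series": [
    {"delta_pos": [-0.03, 0.7, -0.06], "spin": 0, "claw": 0},
    {"delta_pos": [-0.03, 0.94, -0.06], "spin": 0.02, "claw": 0},
    {"delta_pos": [-0.03, 0.94, -0.06], "spin": 0.02, "claw": 0},
    {"delta_pos": [-0.02, 0.94, -0.06], "spin": 0.02, "claw": 0},
    {"delta_pos": [-0.02, 0.94, -0.06], "spin": 0.02, "claw": 0},
    {"delta_pos": [-0.02, 0.94, -0.06], "spin": 0.02, "claw": 0},
    {"delta_pos": [-0.02, 0.94, -0.06], "spin": 0.02, "claw": 0},
    {"delta_pos": [-0.01, 0.94, -0.06], "spin": 0.02, "claw": 0},
    {"delta_pos": [-0.01, 0.94, -0.06], "spin": 0.02, "claw": 0},
    {"delta_pos": [-0.01, 0.94, -0.06], "spin": 0.02, "claw": 0},
    {"delta_pos": [-0.01, 0.94, -0.06], "spin": 0.02, "claw": 0},
    {"delta_pos": [0, 0.94, -0.06], "spin": 0.02, "claw": 0}
  ]
}}

```text
clock: 29.8
tool_pos: [0.5026, -0.1887, 0.0999]
eef_rot: [-0.021, 0.977, -0.044, 0.206]
contact_force: [-0.3, 0.3, -1.5]
gripper_width: 0.0424
grasp_force: 61.2
```

>>> {"op": "servo_tool", "data": {
  "series": [
    {"delta_pos": [0, 0.94, -0.06], "spin": 0, "claw": 0},
    {"delta_pos": [0, 0.94, -0.06], "spin": 0, "claw": 0},
    {"delta_pos": [0, 0.94, -0.06], "spin": 0, "claw": 0},
    {"delta_pos": [0, 0.2, 0], "spin": 0, "claw": 0},
    {"delta_pos": [0, 0, 0], "spin": 0, "claw": 0}
  ]
}}

```text
clock: 30.42
tool_pos: [0.4952, -0.2628, 0.0999]
eef_rot: [-0.021, 0.977, -0.044, 0.206]
contact_force: [-0.4, -0.9, -1.2]
gripper_width: 0.0425
grasp_force: 61.3
```

Run:
```python
from plan import *
import cv2
p,M=pose()
im=imaging.capture("top")
# yellow + bands: find extents of yellow pixels near the barrel
hsv=cv2.cvtColor(im,cv2.COLOR_BGR2HSV); m=cv2.inRange(hsv[190:290,370:425],(22,160,120),(35,255,255)); n,l,st,ce=cv2.connectedComponentsWithStats(m)
for s,c in zip(st[1:],ce[1:]):
    if s[4]>6: print(s[:5]+np.array([370,190,0,0,0]),(c+[370,190]).round(1),ray("top",c+[370,190],p[2]-.004))
e=p+.0115*np.array([1,-.08,0])
print("expected barrel ends",[proj("top",e+k*.055*np.array([.997,-.081,0])) for k in (1,-1)])
t=np.array([.5025,-.2651,.0577])
plan([(t+[0,0,.012],0),(t,0)])
```

```text
t 30.425 tcp [ 0.4952 -0.2628  0.0999] grasp [ 0.4877 -0.2633  0.117 ] 
 [[0.911, -0.078, 0.405], [-0.095, -0.995, 0.023], [0.401, -0.059, -0.914]] q [-0.67 -0.27  2.06  0.32  1.05  0.87] w 0.0425 F [-0.4 -0.9 -1.2]
[383 204  28   5  98] [396.7 205.9] [ 0.5877 -0.2647  0.113 ]
[385 219  22   7 108] [394.5 222.3] [ 0.545  -0.2578  0.113 ]
[384 230  22  17 235] [395.  238.2] [ 0.504 -0.258  0.113]
expected barrel ends [array([398.8055, 218.6041]), array([396.5463, 261.2439])]
t 30.475 tcp [ 0.4954 -0.2625  0.1001] grasp [ 0.4878 -0.2629  0.1172] 
 [[0.911, -0.077, 0.405], [-0.095, -0.995, 0.023], [0.401, -0.059, -0.914]] q [-0.67 -0.27  2.06  0.32  1.05  0.87] w 0.0424 F [-0.1  0.7 -0.9]
1 [-0.07, 0.05, 0.66] 0.0
2 [-0.07, 0.05, 0.66] 0.0
3 [-0.07, 0.05, 0.66] 0.0
-- [ 0.5025 -0.2651  0.0697]
4 [-0.19, 0.03, 0.44] 0.0
-- [ 0.5025 -0.2651  0.0577]
[[0.911, -0.077, 0.405], [-0.095, -0.995, 0.023], [0.401, -0.059, -0.914]]
```

>>> {"op": "servo_tool", "data": {
  "series": [
    {"delta_pos": [-0.07, 0.05, 0.66], "spin": 0, "claw": 0},
    {"delta_pos": [-0.07, 0.05, 0.66], "spin": 0, "claw": 0},
    {"delta_pos": [-0.07, 0.05, 0.66], "spin": 0, "claw": 0},
    {"delta_pos": [-0.1, 0.02, 0.22], "spin": 0, "claw": 0},
    {"delta_pos": [0, 0, 0], "spin": 0, "claw": 0}
  ]
}}

```text
clock: 31.1
tool_pos: [0.5103, -0.265, 0.0464]
eef_rot: [-0.021, 0.977, -0.044, 0.206]
contact_force: [0.6, 0.5, -1.8]
gripper_width: 0.0423
grasp_force: 61.3
```

Run:
```python
from plan import *
t=np.array([.5025,-.2651,.0577])
plan([(t,0)])
```

```text
t 31.1 tcp [ 0.5103 -0.265   0.0464] grasp [ 0.5027 -0.2654  0.0635] 
 [[0.911, -0.077, 0.405], [-0.095, -0.995, 0.023], [0.401, -0.059, -0.914]] q [-0.66 -0.18  2.08  0.33  0.94  0.85] w 0.0423 F [ 0.6  0.5 -1.8]
1 [-0.1, 0.0, 0.21] 0.0
-- [ 0.5025 -0.2651  0.0577]
[[0.911, -0.077, 0.405], [-0.095, -0.995, 0.023], [0.401, -0.059, -0.914]]
```

>>> {"op": "servo_tool", "data": {
  "series": [
    {"delta_pos": [-0.06, 0, 0.13], "spin": 0, "claw": 0},
    {"delta_pos": [0, 0, 0], "spin": 0, "claw": 0}
  ]
}}

```text
clock: 31.35
tool_pos: [0.5104, -0.265, 0.0437]
eef_rot: [-0.021, 0.977, -0.044, 0.207]
contact_force: [-0.3, -0.6, -0.8]
gripper_width: 0.0424
grasp_force: 61.3
```

>>> {"op": "servo_tool", "data": {
  "series": [
    {"delta_pos": [-0.04, 0, 0.08], "spin": 0, "claw": 0},
    {"delta_pos": [0, 0, 0], "spin": 0, "claw": 0}
  ]
}}

```text
clock: 31.6
tool_pos: [0.5103, -0.2648, 0.0413]
eef_rot: [-0.021, 0.977, -0.044, 0.207]
contact_force: [-0.3, -0.3, -1.3]
gripper_width: 0.0423
grasp_force: 61.3
```

>>> {"op": "servo_tool", "data": {
  "series": [
    {"delta_pos": [-0.025, 0, 0.055], "spin": 0, "claw": 0},
    {"delta_pos": [0, 0, 0], "spin": 0, "claw": 0}
  ]
}}

```text
clock: 31.85
tool_pos: [0.5106, -0.2651, 0.0406]
eef_rot: [-0.02, 0.977, -0.044, 0.207]
contact_force: [-4.0, -0.5, 5.5]
gripper_width: 0.0421
grasp_force: 62.2
```

>>> {"op": "servo_tool", "data": {
  "series": [
    {"delta_pos": [-0.025, 0, 0.055], "spin": 0, "claw": 0},
    {"delta_pos": [0, 0, 0], "spin": 0, "claw": 0}
  ]
}}

```text
clock: 32.1
tool_pos: [0.5108, -0.2652, 0.0405]
eef_rot: [-0.02, 0.977, -0.044, 0.207]
contact_force: [-18.2, 4.0, 24.2]
gripper_width: 0.0424
grasp_force: 64.8
```

Contact was felt at the expected height, so the barrel is seated. I ease off, open and retreat.

>>> {"op": "servo_tool", "data": {
  "series": [
    {"delta_pos": [0.025, 0, -0.055], "spin": 0, "claw": 0},
    {"delta_pos": [0, 0, 0], "spin": 0, "claw": 0.58},
    {"delta_pos": [0, 0, 0], "spin": 0, "claw": 0.75},
    {"delta_pos": [0, 0, 0], "spin": 0, "claw": 0.8},
    {"delta_pos": [0, 0, -0.4], "spin": 0, "claw": 0.8},
    {"delta_pos": [0, 0, -0.8], "spin": 0, "claw": 0.8},
    {"delta_pos": [0, 0, -1], "spin": 0, "claw": 0.8},
    {"delta_pos": [0, 0, -1], "spin": 0, "claw": 0.8},
    {"delta_pos": [0, 0, -1], "spin": 0, "claw": 0.8},
    {"delta_pos": [0, 0, -1], "spin": 0, "claw": 0.8}
  ]
}}

```text
clock: 33.35
tool_pos: [0.457, -0.2676, 0.1601]
eef_rot: [-0.021, 0.977, -0.044, 0.207]
contact_force: [-0.8, 0.5, -0.0]
gripper_width: 0.0682
grasp_force: 0.0
```

>>> {"op": "servo_tool", "data": {
  "series": [
    {"delta_pos": [0, 1, -0.3], "spin": 0, "claw": 0.8},
    {"delta_pos": [0, 1, -0.3], "spin": 0, "claw": 0.8},
    {"delta_pos": [0, 1, -0.3], "spin": 0, "claw": 0.8},
    {"delta_pos": [0, 1, -0.3], "spin": 0, "claw": 0.8},
    {"delta_pos": [0, 1, -0.3], "spin": 0, "claw": 0.8},
    {"delta_pos": [0, 1, -0.3], "spin": 0, "claw": 0.8},
    {"delta_pos": [0, 1, -0.3], "spin": 0, "claw": 0.8},
    {"delta_pos": [0, 1, -0.3], "spin": 0, "claw": 0.8},
    {"delta_pos": [0, 0, 0], "spin": 0, "claw": 0.8}
  ]
}}

```text
clock: 34.48
tool_pos: [0.4172, -0.4692, 0.2023]
eef_rot: [-0.02, 0.977, -0.045, 0.207]
contact_force: [-0.6, 0.7, -0.0]
gripper_width: 0.0685
grasp_force: 0.0
```

Run:
```python
from plan import *
import cv2
pose()
im=imaging.capture("top"); cv2.imwrite("pics/end_top.png",im); sd=imaging.capture("side"); cv2.imwrite("pics/end_side.png",sd)
hsv=cv2.cvtColor(im,cv2.COLOR_BGR2HSV)
def blobs(hs,x0,x1,y0,y1,lo,hi,n):
    m=cv2.inRange(hs[y0:y1,x0:x1],lo,hi); k,l,st,ce=cv2.connectedComponentsWithStats(m)
    for s,c in zip(st[1:],ce[1:]):
        if s[4]>8: print(n,(s[:5]+np.array([x0,y0,0,0,0])).tolist(),(c+[x0,y0]).round(1))
blobs(hsv,370,425,190,290,(22,160,120),(35,255,255),"yellow")
blobs(hsv,405,450,195,280,(0,160,90),(8,255,255),"red")
blobs(hsv,190,300,150,290,(9,180,60),(16,255,255),"orange")
dark=cv2.inRange(hsv[212:262,380:415],(0,0,0),(180,255,70)); ys,xs=np.nonzero(dark); print("dark",xs.min()+380,xs.max()+380,ys.min()+212,ys.max()+212)
e=np.array([.514,-.266,.054]); d=np.array([np.cos(-.081),np.sin(-.081),0])
print("slot centre",proj("top",e),"ends",proj("top",e+.055*d),proj("top",e-.055*d))
print("handle exp",proj("top",T(-56.5,52,281.4)),proj("top",T(-56.5,-52,281.4)))
hs=cv2.cvtColor(sd,cv2.COLOR_BGR2HSV); blobs(hs,285,325,180,240,(6,170,120),(17,255,255),"side orange"); print(proj("side",T(-56.5,0,281.4)))
```

```text
t 34.475 tcp [ 0.4172 -0.4692  0.2023] grasp [ 0.4097 -0.4696  0.2194] 
 [[0.911, -0.079, 0.406], [-0.095, -0.995, 0.022], [0.402, -0.058, -0.914]] q [-1.05 -0.11  1.76  0.38  1.32  0.54] w 0.0685 F [-0.6  0.7 -0. ]
yellow [383, 204, 28, 5, 98] [396.7 205.9]
yellow [385, 218, 20, 8, 79] [393.  220.3]
yellow [384, 230, 19, 16, 276] [393.  237.2]
yellow [383, 247, 3, 7, 21] [384. 250.]
yellow [386, 253, 16, 5, 57] [393.4 255.4]
red [417, 206, 30, 5, 103] [431.1 208.1]
red [420, 219, 21, 9, 95] [429.5 222. ]
red [419, 231, 20, 16, 292] [428.7 238.3]
red [418, 250, 21, 9, 99] [427.4 255.1]
orange [190, 150, 110, 53, 1278] [235.3 158.4]
orange [226, 220, 45, 6, 112] [246.  222.5]
orange [190, 222, 110, 68, 1954] [231.4 275.9]
orange [278, 267, 18, 7, 43] [285.1 269.4]
orange [254, 268, 21, 5, 35] [265.1 269.7]Traceback (most recent call last):
  File "<stdin>", line 13, in <module>
    return umr_minimum(a, axis, None, out, keepdims, initial, where)
ValueError: zero-size array to reduction operation minimum which has no identity
```

Run:
```python
from plan import *
import cv2
im=cv2.imread("pics/end_top.png"); hsv=cv2.cvtColor(im,cv2.COLOR_BGR2HSV)
def ext(x0,x1,rows):
    for r in rows:
        v=hsv[r,x0:x1,2].astype(float); d=v<110; xs=np.nonzero(d)[0]+x0; print(r,(xs.min(),xs.max(),len(xs)) if len(xs) else None, end="; ")
    print()
for n,x0,x1 in (("yel",383,412),("red",416,446)):
    print(n); ext(x0,x1,list(range(224,230))+list(range(246,254)))
e=np.array([.514,-.266,.054]); d=np.array([np.cos(-.081),np.sin(-.081),0])
print("slot",proj("top",e),proj("top",e+.055*d),proj("top",e-.055*d))
sd=cv2.imread("pics/end_side.png"); hs=cv2.cvtColor(sd,cv2.COLOR_BGR2HSV)
for n,lo,hi,(x0,x1,y0,y1) in (("orange",(6,200,150),(15,255,255),(288,322,185,235)),("yel side",(22,160,120),(35,255,255),(300,385,185,260)),("red side",(0,160,90),(8,255,255),(320,390,170,225))):
    k,l,st,ce=cv2.connectedComponentsWithStats(cv2.inRange(hs[y0:y1,x0:x1],lo,hi))
    print(n,[((s[:5]+np.array([x0,y0,0,0,0])).tolist(),(c+[x0,y0]).round(1).tolist()) for s,c in zip(st[1:],ce[1:]) if s[4]>6])
print("handle",proj("side",T(-56.5,0,281.4)))
v=np.array([-.081])
r=np.array([.5068,-.362,.054])
for n,c in (("yellow",e),("red",r)): print(n,"ends",proj("side",c+.055*d),proj("side",c-.055*d),"mid",proj("side",c))
```

```text
yel
224 (np.int64(389), np.int64(411), 18); 225 (np.int64(389), np.int64(411), 18); 226 (np.int64(389), np.int64(411), 18); 227 (np.int64(389), np.int64(411), 18); 228 (np.int64(389), np.int64(411), 18); 229 (np.int64(389), np.int64(411), 18); 246 (np.int64(388), np.int64(410), 17); 247 (np.int64(387), np.int64(410), 18); 248 (np.int64(387), np.int64(410), 18); 249 (np.int64(387), np.int64(410), 18); 250 (np.int64(387), np.int64(410), 18); 251 (np.int64(387), np.int64(410), 18); 252 (np.int64(387), np.int64(410), 19); 253 (np.int64(399), np.int64(410), 7); 
red
224 (np.int64(424), np.int64(445), 18); 225 (np.int64(424), np.int64(445), 18); 226 (np.int64(424), np.int64(445), 18); 227 (np.int64(424), np.int64(445), 18); 228 (np.int64(424), np.int64(445), 18); 229 (np.int64(424), np.int64(445), 18); 246 (np.int64(424), np.int64(445), 6); 247 (np.int64(423), np.int64(445), 19); 248 (np.int64(423), np.int64(444), 18); 249 (np.int64(423), np.int64(444), 18); 250 (np.int64(423), np.int64(444), 18); 251 (np.int64(423), np.int64(444), 18); 252 (np.int64(423), np.int64(444), 18); 253 (np.int64(423), np.int64(444), 16); 
slot [394.8476 236.2411] [395.933  215.8848] [393.7564 256.708 ]
orange [([296, 223, 6, 3, 14], [297.9, 223.9])]
yel side [([300, 197, 14, 24, 49], [306.3, 207.9]), ([313, 200, 9, 26, 142], [316.7, 212.3]), ([326, 203, 38, 29, 615], [343.1, 217.4])]
red side [([324, 189, 7, 19, 74], [326.8, 197.5]), ([334, 189, 36, 21, 379], [351.7, 199.0])]
handle [305.0214 210.7912]
yellow ends [325.6505 210.2887] [360.8119 216.5748] mid [343.0689 213.4027]
red ends [334.7299 195.0186] [368.3867 200.7359] mid [351.4103 197.8521]
```

Run:
```python
from plan import *
import cv2
for th in (.86,.91,.96): print(th,proj("top",T(100-255*np.cos(th),0,80+255*np.sin(th))))
print("seen top (246,222.5)+-")
hs=cv2.cvtColor(cv2.imread("pics/end_side.png"),cv2.COLOR_BGR2HSV)
k,l,st,ce=cv2.connectedComponentsWithStats(cv2.inRange(hs[265:360,255:310],(0,160,90),(8,255,255)))
print("sleeve side",[(s[4],(c+[255,265]).round(1)) for s,c in zip(st[1:],ce[1:]) if s[4]>10], "expected", proj("side",T(-95+105*np.cos(1.15),146,55+105*np.sin(1.15))))
```

```text
0.86 [249.7159 227.3525]
0.91 [249.4471 222.6852]
0.96 [249.207  217.8203]
seen top (246,222.5)+-
sleeve side [(np.int32(218), array([283.2, 298.2]))] expected [283.0375 298.4771]
```

The hood is at 0.91 rad on the prop, the rod is at 1.15 rad, and the barrel is aligned in the yellow saddles. Nothing is touching the robot, so I hand in.

```bash
python3 -c "
from rig import finish_job; print(finish_job())"
```

```text
the job is handed in; nothing more can be done
None
```

Handed in at about 34.6 s: by image measurements the hood rests on the seated prop at about 0.91 rad and the yellow-banded barrel lies in the yellow saddles; I leaned the tool forward by pushing past the arm's reach limit to clear the handle, viewed 11 pictures against the limit of 10, and did not re-measure the blower, tape or cup.

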